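Load a solder pallet onto its carrier and hold the carrier up level

ROBOT

A 6-joint arm with a two-finger parallel gripper is mounted at the origin on a cart in front of the work surface, level with it; the furniture and walls round the work are solid. World frame = base frame: x ahead of the robot, y to its left, z up, the work surface at z = 0. Lengths are in mm, angles in rad, forces in N, time in s.
With the tool pointing down it reaches from about 275 to 1000 mm from the base axis. Payload 8.4 kg.
Tool frame: the origin (TCP) lies between the finger pads, 19 mm behind the fingertips; this is the grasp point; z points along the fingers, x is the direction in which the jaws open and shut, and the axes are right-handed (so a half turn about z gives the same grasp; the last joint's range is limited). The gripper opens to 85 mm and grips with 20 to 120 N. Pads are 22 mm wide; open, the fingers measure 114 mm over their backs; the gripper's body (76 mm by 85 mm) begins 54 mm behind the grasp point. The pads swing forward as they close: fully open they stand 13 mm farther back than shut.
Start: joints at [1.145, 0.353, 1.633, -0, 1.155, -0.002], TCP at [257.016, 569.711, 249.981] pointing down, gripper open.
Joint ranges: [-2.63, 2.63], [-0.92, 2.1], [0.06, 2.66], [-1.3, 4.44], [0, 2.69], [-3.02, 3.02]. Speed limits (rad/s): [2.22, 2.22, 2.79, 3.14, 3.14, 3.14].

INTERFACE

Orientations are given as [roll, pitch, yaw] about the fixed x, y, z axes, in that order (R = Rz(yaw) Ry(pitch) Rx(roll)).
In Python, from rig import r gives the robot as it stands.
- The arm moves only by the tool arm_command, never from a script. Its argument "targets" is a list of rows, each a list of 6 numbers: the shift along the tool's x, y, z in m, then the turn, a rotation vector about the tool's x, y, z in rad. A call has 1 to 20 rows; each row shifts and turns the commanded pose from where the row before left it, along the tool's axes as they then stand; what a row does not reach is not made up. A row lasts 1/12 s, in which the tool goes at most 41.7 mm and 7.16 degrees, less where a joint would pass 70% of its speed; a pose out of reach is approached as far as the arm can. A call is refused whole if a number of a shift passes 0.0417 or a number of a turn 0.125, either way. A call with a gripper value outside its range is refused whole. "fingers" is the finger opening in m, from 0 to 0.0854, set as the call begins (left out, the last holds). The fingers move at their own pace and stop on an object; "squeeze" is the grip in N (left out, the last holds). Time passes only in rows, so rows that do not move let the fingers close. It gives the time, the measured TCP pose, the force and the opening at its end, in the units of the state.
- r.sense(): the state, without advancing time (a new reading comes with each control period).
- r.grab_frame(name): name is "scene" or "top" or "wrist"; returns a dict with "image" (384x512x3 uint8, blue, green, red), "fx", "fy", "cx", "cy" (pixels), "xyz" and "orientation" of the camera in the world. Camera axes: x right, y down, z forward; pixel columns grow to the right and rows downward; lengths in mm; the calibration is good to about 2 mm. A picture is of the moment at which its call begins. There is no depth.
- r.sign_off(): hands the job in, once; it reports no verdict.
The state is a dict: "clock": time; "qpos": joint angles; "qvel": joint speeds; "joint_efforts": joint torques, N m; "eef_pos": TCP position; "tcp_rot": TCP orientation; "contact_force": force on the tool from outside, world axes, zero at the start; "wrist_torque": the same for the moment, N m; "opening": opening from 0.0 (shut) to 1.0 (fully open).
Only numpy, scipy, OpenCV 4.12 (cv2) and the standard library are available. Lean on these libraries where they do the work, as an engineer would, in place of code of your own. Each camera call takes 0.05 s, during which the arm holds its last target.

TASK

The parts on the circuit board are not soldered yet, so the black pallet must never be picked up: slide it (it has a grip tab for this) off the feed table onto the steel carrier until it is fully home against the carrier's end stop, and let go of it. Then take the carrier by its handle bar, lift it out of the dock with the pallet on it, keeping it level all the way, and finish while still holding it steady and level at least 10 cm above where it stood: do not put it down or let go. Leave the solder spool, the side cutter and the loupe where they are.

Things in the scene. Friction and masses are not known exactly. Their poses are not given: they have to be found in the camera images.
- dock: Fixed plywood dock, 305 x 136 mm. Origin on the bench top; x along it in the sliding direction, y across, z up. Flat feed table: x -147 to +3 mm, y -68 to +68, top at z = 12 mm. Nest: x +3 to +158 mm, floor at z = 4 mm, low rails (tops at z = 10 mm) at both sides and the far end; the carrier sits in it, centred at x = +78 mm, with 2 to 3 mm play.
- carrier: Loose bare steel carrier, 0.3 kg, in the dock's nest, axes along the dock's. Deck 144 x 114 mm (x, y), top at z = 6 mm, 2 mm below the feed table; origin at the centre of its underside. Side lips 6 mm high, 90 mm apart, flared to 103 mm at the open mouth (x = -70 mm). An arch stands over x = 0, posts at y = +-53 mm. Fully home, the pallet's origin is at x = y = 0 here, z = 6 mm.
- carrier_bar (a point): Centre of the carrier's level handle bar, 61 mm above the middle of the carrier's underside (its x = y = 0). The bar runs along the carrier's y: 112 mm long, 14 mm wide (x), 16 mm high. The pallet and its board slide in under it with 27 mm to spare.
- carrier_stop (a point): Middle of the inner face of the carrier's end stop, at the carrier's x = +65 mm, z = 10 mm; the stop is 98 mm wide and its top is 8 mm above the deck.
- pallet: Loose flat black plastic pallet on the feed table, 130 x 84 x 10 mm (x, y, z), about 0.3 kg with the populated circuit board (95 x 72 mm, parts up to 16 mm high, centred at x = +14 mm) fixed on its top. Origin at the centre of its underside; x points to the leading edge, which faces the carrier to within about 0.2 rad.
- pallet_tab (a point): Centre of the upright aluminium grip tab on the pallet's trailing end, at the pallet's x = -50 mm, y = 0, z = 25 mm. The tab is 22 mm long (x), 10 mm thick (y) and stands from the pallet's top (z = 10 mm) up to z = 40 mm.
- spool: Bystander: solder spool with red flanges lying on its flange, 57 mm across, 40 mm high; origin at the centre of its underside.
- cutter: Bystander: side cutter with blue handles lying flat, 140 x 49 x 12 mm; origin at the centre of its underside.
- magnifier: Bystander: small black loupe (magnifier) standing on the bench, 39 mm across, 32 mm high; origin at the centre of its underside.

How it is judged:
By the outcome, as a careful person would: the job done as asked, in the order asked, and still so for the second after the job is handed in, while the arm keeps its last pose, push and grip.
It also fails if it takes over 43 s, if anything falls off the work surface, if the arm or the gripper's body presses on something with over 40 N, if the wrist force passes 120 N, or if a joint passes its speed limit or range.

## Working session

There is one attempt and no reset: what is moved stays moved. The work goes in short steps, Python scripts to look and compute and a tool call to move; the robot and the scene stay as the last step left them, time stands still between calls to the robot, and variables do not carry over. Pictures are saved under pics/ and viewed, and the job is handed in when it is done.

Besides the shell and the picture viewer there is one more tool, called by a JSON object that holds its "method" and its "body", one argument or row to a line. arm_command: Moves the arm, as the interface text tells. Its arguments: {"type":"object","properties":{"targets":{"type":"array"},"fingers":{"type":"number"},"squeeze":{"type":"number"}},"required":["targets"]}

```bash
ls; mkdir -p pics
python3 - <<'E'
from rig import r
import cv2
s=r.sense();print(s)
for n in("scene","top","wrist"):
    f=r.grab_frame(n);cv2.imwrite(f"pics/{n}0.png",f["image"]);print(n,{k:f[k] for k in f if k!="image"})
E
```

```text
pics
{'clock': 0.0, 'qpos': array([ 1.14459696e+00,  3.53653212e-01,  1.63415678e+00, -3.02019267e-05,
        1.15518246e+00, -2.34860540e-03]), 'qvel': array([-0.00072966, -0.00015284,  0.00066085,  0.00099081,  0.0014271 ,
       -0.00021613]), 'joint_efforts': array([ 1.51435866e-03, -6.05255413e+01, -3.42061687e+01,  5.83037558e-05,
        9.42670827e-03, -7.10210003e-06]), 'eef_pos': array([256.83554117, 569.28762342, 249.2488037 ]), 'tcp_rot': array([3.14156833e+00, 1.39986705e-03, 1.14695776e+00]), 'contact_force': array([ 0.2516544 ,  0.05657534, -0.06286871]), 'wrist_torque': array([-0.03588721, -0.03679434,  0.06245193]), 'opening': 1.004240676527465}
scene {'fx': 349.21493273457435, 'fy': 349.21493273457435, 'cx': 258.15351803506866, 'cy': 191.12992207449224, 'xyz': array([  72.51598584, -124.83436814,  595.69787632]), 'orientation': array([-2.22775917, -0.00544637, -0.72098398])}
top {'fx': 410.7685652962124, 'fy': 410.7685652962124, 'cx': 260.15438185812434, 'cy': 192.1452880861353, 'xyz': array([358.61408244, 368.95520183, 896.17598121]), 'orientation': array([-2.9473032 ,  0.02371107, -1.57534844])}
wrist {'fx': 338.21119065370465, 'fy': 338.21119065370465, 'cx': 255.86857386789893, 'cy': 191.78207356792183, 'xyz': array([188.96990604, 599.44890209, 373.9035862 ]), 'orientation': array([2.84667716e+00, 1.84807228e-03, 1.14714076e+00])}
```

View pics/scene0.png

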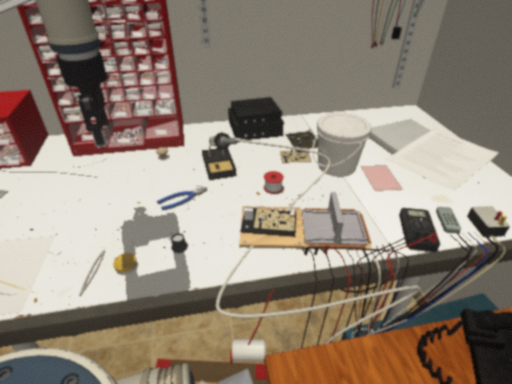

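View pics/top0.png

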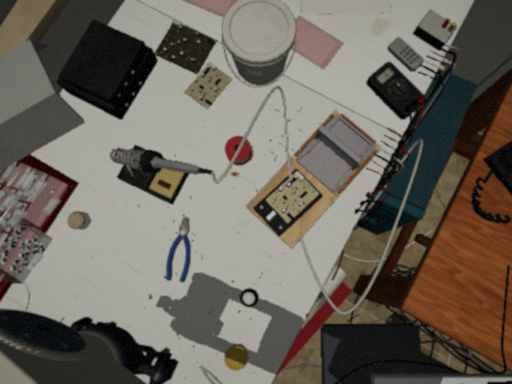

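View pics/wrist0.png

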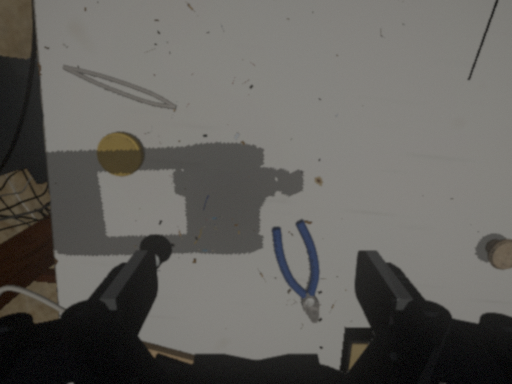

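```bash
cat > h.py <<'E'
import numpy as np,cv2
from scipy.spatial.transform import Rotation as R
def cam(f):
    return np.array(f["xyz"]),R.from_euler('xyz',f["orientation"]).as_matrix()
def proj(f,P):
    o,M=cam(f);p=(np.atleast_2d(P)-o)@M
    return np.c_[f["fx"]*p[:,0]/p[:,2]+f["cx"],f["fy"]*p[:,1]/p[:,2]+f["cy"]]
def ray(f,uv,z):
    o,M=cam(f);uv=np.atleast_2d(uv)
    d=np.c_[(uv[:,0]-f["cx"])/f["fx"],(uv[:,1]-f["cy"])/f["fy"],np.ones(len(uv))]@M.T
    return o+d*((z-o[2])/d[:,2])[:,None]
def crop(f,x0,y0,x1,y1,s,name):
    cv2.imwrite(name,cv2.resize(f["image"][y0:y1,x0:x1],None,fx=s,fy=s,interpolation=cv2.INTER_CUBIC))
E
python3 - <<'E'
from rig import r
from h import *
import pickle
f=r.grab_frame("top");g=r.grab_frame("scene")
pickle.dump((f,g),open("f0.pkl","wb"))
crop(f,230,100,400,250,4.7,"pics/t1.png");crop(g,225,180,385,260,5,"pics/s1.png")
E
```

```text
(no output)
```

View pics/t1.png

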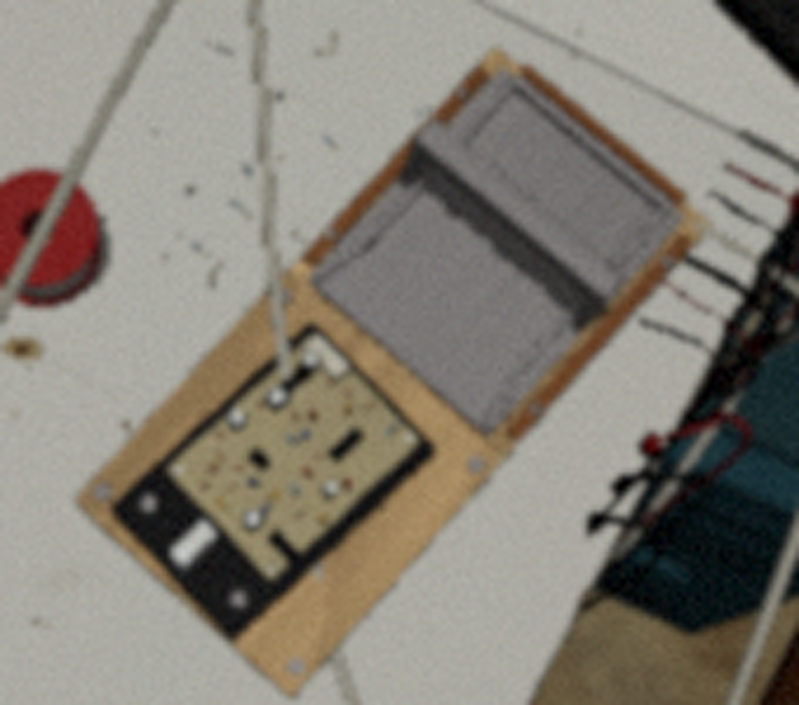

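View pics/s1.png

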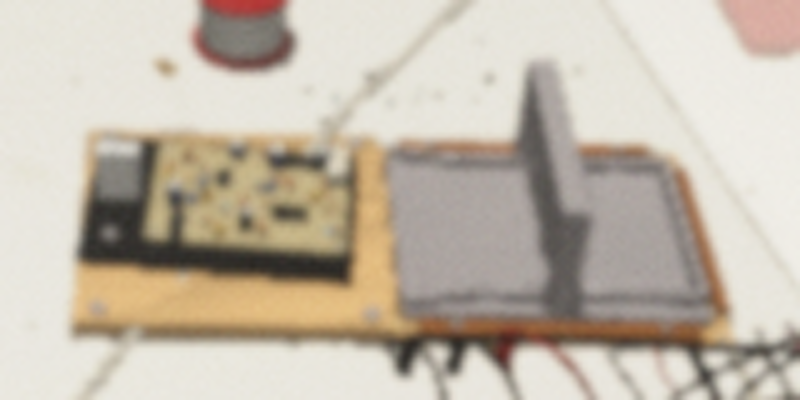

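```bash
cat > fit.py <<'E'
import pickle
from h import *
from scipy.optimize import least_squares
f,g=pickle.load(open("f0.pkl","rb"))
T=lambda a,b:(230+a/4.7,100+b/4.7); S=lambda a,b:(225+a/5,180+b/5)
def T2(p,P):
    c,s=np.cos(p[2]),np.sin(p[2]);P=np.array(P,float)
    return np.c_[p[0]+c*P[:,0]-s*P[:,1],p[1]+s*P[:,0]+c*P[:,1],P[:,2]]
def fit(A,B,x0):
    def e(p):
        out=[]
        for F,L in((f,A),(g,B)):
            if L: out.append((proj(F,T2(p,[l[0] for l in L]))-np.array([l[1] for l in L])).ravel())
        return np.concatenate(out)
    q=least_squares(e,x0,loss='soft_l1');print(q.x.round(3),e(q.x).reshape(-1,2).round(1).tolist());return q.x
print(ray(f,[T(80,498),T(293,695),T(298,265),T(510,440)],12).round(1))
y0=None
p=ray(f,[T(80,498),T(293,695),T(298,265)],12); d=p[2]-p[0]; yaw=np.arctan2(d[1],d[0])
DA=[((-147,68,12),T(80,498)),((-147,-68,12),T(293,695)),((3,68,12),T(298,265)),((158,68,10),T(497,50)),((158,-68,10),T(703,220))]
DB=[((-147,68,12),S(90,132)),((-147,-68,12),S(72,328))]
print(yaw)
print("dock top");d1=fit(DA,[],[p[0][0],p[0][1],yaw]);print("both");d2=fit(DA,DB,d1)
PA=[((-65,42,10+12),T(115,510)),((-65,-42,22),T(235,637)),((65,42,22),T(313,326)),((65,-42,22),T(434,448)),((-50,0,52),T(195,540))]
PB=[((65,-42,22),S(350,262)),((-65,-42,22),S(82,248))]
print("pal");q1=fit(PA,[],[d1[0],d1[1],yaw]);q2=fit(PA,PB,q1)
print("dyaw",q2[2]-d2[2],q1[2]-d1[2]);c,s=np.cos(d1[2]),np.sin(d1[2]);v=q1[:2]-d1[:2];print("pal in dock",c*v[0]+s*v[1],-s*v[0]+c*v[1])
c,s=np.cos(d2[2]),np.sin(d2[2]);v=q2[:2]-d2[:2];print("pal in dock",c*v[0]+s*v[1],-s*v[0]+c*v[1])
print("bar",T2(d2,[(78,56,73),(78,-56,73)]),(proj(f,T2(d2,[(71,56,73),(71,-56,73),(85,56,73),(85,-56,73)]))-[230,100])*4.7)
print("tab",T2(q2,[(-50,0,37)]))
# cable
for a,b in(((245,140),None),((280,90),None),((290,160),None)):
    print(ray(f,[a],0).round(),ray(f,[a],200).round())
print(ray(g,[(328,165),(300,190)],0).round(),ray(g,[(328,165),(300,190)],100).round())
E
python3 fit.py
```

```text
[[502.3 417.9  12. ]
 [410.9 321.   12. ]
 [613.3 314.7  12. ]
 [527.9 218.1  12. ]]
-0.7494651525719134
dock top
[564.089 271.186  -0.744] [[-1.3, 0.2], [0.2, 0.5], [-2.0, 0.4], [0.7, -2.3], [3.6, -0.3]]
both
[564.112 270.301  -0.743] [[-0.9, 0.2], [0.7, 0.5], [-1.7, 0.4], [1.0, -2.4], [3.9, -0.4], [-0.4, -0.2], [-0.2, -0.9]]
pal
[509.336 328.095  -0.824] [[-1.4, -0.5], [-0.0, 1.0], [-0.0, -1.5], [1.3, -0.1], [0.1, 0.6]]
[509.969 328.421  -0.821] [[-1.5, -0.6], [-0.1, 0.7], [-0.3, -1.8], [1.1, -0.5], [-0.0, 0.4], [0.5, 1.7], [-1.4, 0.4]]
dyaw -0.07828816752657952 -0.08044897625606262
pal in dock -78.82509493608663 4.811386490891181
pal in dock -79.18833454014103 6.213390090948728
bar [[659.44432076 258.82278155  73.        ]
 [583.71745562 176.30343899  73.        ]] [[418.34640762 137.14157213]
 [612.83733565 299.28005147]
 [438.81678427 114.9458112 ]
 [633.29701317 276.31215359]]
tab [[475.88656868 365.00538781  37.        ]]
[[657. 423.   0.]] [[590. 411. 200.]]
[[778. 342.   0.]] [[684. 348. 200.]]
[[608. 322.   0.]] [[553. 332. 200.]]
[[836. 411.   0.]
 [677. 380.   0.]] [[708. 321. 100.]
 [576. 295. 100.]]
```

{"method": "arm_command", "body": {
  "targets": [
    [-0.004,0.012,0,0,0,0],
    [-0.008,0.022,0,0,0,0],
    [-0.008,0.022,0,0,0,0],
    [-0.008,0.022,0,0,0,0],
    [-0.008,0.022,0,0,0,0],
    [-0.008,0.022,0,0,0,0],
    [-0.008,0.022,0,0,0,0],
    [-0.008,0.022,0,0,0,0],
    [-0.008,0.022,0,0,0,0],
    [-0.008,0.022,0,0,0,0],
    [-0.006,0.016,0,0,0,0],
    [0,0,0,0,0,0.1],
    [0,0,0,0,0,0.1],
    [0,0,0,0,0,0.1],
    [0,0,0,0,0,0.1],
    [0,0,0,0,0,0],
    [0,0,0,0,0,0]
  ]
}}

```text
clock: 1.67
eef_pos: [429.5, 401.4, 250.0]
tcp_rot: [3.141, 0.0, 0.75]
contact_force: [0.3, -0.4, -0.3]
opening: 1.001
```

```bash
cat > look.py <<'E'
import sys
from rig import r
from h import *
import pickle
def go(tag):
    s=r.sense();print(s["clock"],s["eef_pos"].round(1),s["tcp_rot"].round(4),s["contact_force"].round(1),round(s["opening"],3))
    F={n:r.grab_frame(n) for n in("top","scene","wrist")}
    pickle.dump(F,open(tag+".pkl","wb"))
    cv2.imwrite(f"pics/w_{tag}.png",F["wrist"]["image"])
    return F
if __name__=="__main__":
    F=go(sys.argv[1]);crop(F["scene"],225,150,385,260,5,f"pics/s_{sys.argv[1]}.png");crop(F["top"],230,100,400,250,4.7,f"pics/t_{sys.argv[1]}.png")
E
python3 look.py a
```

```text
1.6667 [429.5 401.4 250. ] [3.1414e+00 1.0000e-04 7.4970e-01] [ 0.3 -0.4 -0.3] 1.001
```

View pics/w_a.png

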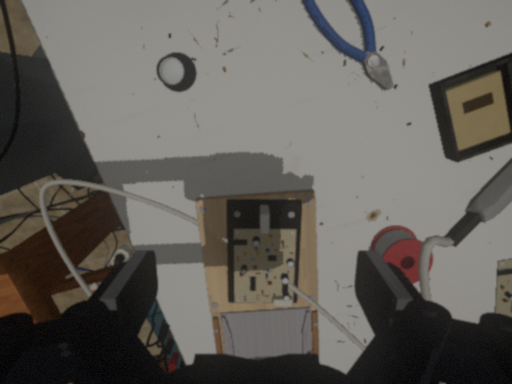

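Run:
```python
import pickle
from h import *
F=pickle.load(open("a.pkl","rb"))
crop(F["wrist"],190,180,330,360,3.3,"pics/wa2.png")
crop(F["top"],230,100,400,250,4.7,"pics/ta2.png")
w=F["wrist"]
print(ray(w,[(200,198),(315,190)],12))
```

```text
[[412.46362596 326.38137579  12.        ]
 [500.48934125 421.2767356   12.        ]]
```

View pics/wa2.png

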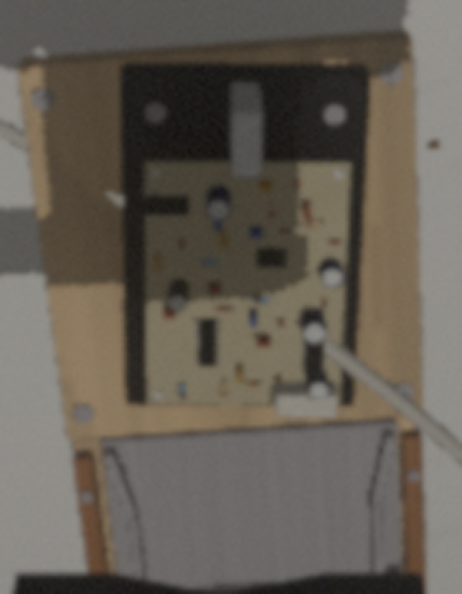

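View pics/ta2.png

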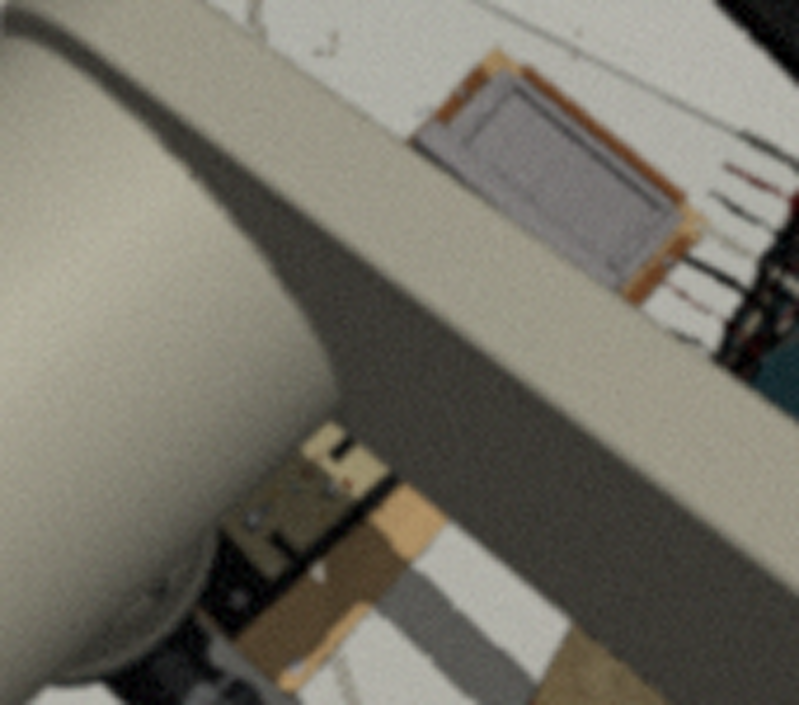

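```bash
cat > fit2.py <<'E'
import pickle
from h import *
from scipy.optimize import least_squares
F=pickle.load(open("a.pkl","rb"));F0=pickle.load(open("f0.pkl","rb"))
W=F["wrist"];T_=F0[0];S_=F0[1]
w=lambda a,b:(190+a/3.3,180+b/3.3);T=lambda a,b:(230+a/4.7,100+b/4.7); S=lambda a,b:(225+a/5,180+b/5)
def T2(p,P):
    c,s=np.cos(p[2]),np.sin(p[2]);P=np.array(P,float)
    return np.c_[p[0]+c*P[:,0]-s*P[:,1],p[1]+s*P[:,0]+c*P[:,1],P[:,2]]
def fit(L,x0):
    def e(p): return np.concatenate([(proj(c,T2(p,[P]))-np.array(uv)).ravel() for c,P,uv in L])
    q=least_squares(e,x0,loss='soft_l1');print(q.x.round(3),e(q.x).reshape(-1,2).round(1).tolist());return q.x
D=[(W,(-147,-68,12),w(22,62)),(W,(-147,68,12),w(410,35)),(W,(3,-68,12),w(76,452)),(W,(3,68,12),w(418,432))]
P=[(W,(-65,-42,22),w(124,66)),(W,(-65,42,22),w(368,70)),(W,(65,-42,22),w(130,403)),(W,(65,42,22),w(353,405))]
DT=[(T_,(-147,68,12),T(80,498)),(T_,(-147,-68,12),T(293,695)),(T_,(3,68,12),T(300,265)),(T_,(3,-68,12),T(510,450))]
PT=[(T_,(-65,42,22),T(115,510)),(T_,(-65,-42,22),T(235,637)),(T_,(65,42,22),T(313,326)),(T_,(65,-42,22),T(434,448)),(T_,(-50,0,52),T(195,540))]
def rel(d,p):
    c,s=np.cos(d[2]),np.sin(d[2]);v=p[:2]-d[:2];print("pal in dock",c*v[0]+s*v[1],-s*v[0]+c*v[1],p[2]-d[2])
x0=[564,270,-.745]
d=fit(D,x0);p=fit(P,[510,328,-.82]);rel(d,p)
d=fit(DT,x0);p=fit(PT,[510,328,-.82]);rel(d,p)
d=fit(D+DT,x0);p=fit(P+PT,[510,328,-.82]);rel(d,p)
print("tab",T2(p,[(-50,0,37)]),"bar",T2(d,[(78,0,65)]))
o=W["image"].copy()
big=cv2.resize(o[180:360,190:330],None,fx=3.3,fy=3.3)
def line(q,A,c):
    uv=((proj(W,T2(q,A))-[190,180])*3.3).astype(int);cv2.polylines(big,[uv],True,c,1)
line(d,[(-147,-68,12),(-147,68,12),(3,68,12),(3,-68,12)],(0,255,0))
line(p,[(-65,-42,22),(-65,42,22),(65,42,22),(65,-42,22)],(0,0,255))
line(p,[(-61,-5,52),(-61,5,52),(-39,5,52),(-39,-5,52)],(255,0,255))
line(p,[(-61,-5,22),(-61,5,22),(-39,5,22),(-39,-5,22)],(255,255,0))
cv2.imwrite("pics/ov.png",big)
E
python3 fit2.py
```

```text
[564.771 270.446  -0.746] [[-1.4, 1.9], [1.6, 1.5], [-2.7, -3.4], [1.9, -4.3]]
[509.394 328.268  -0.831] [[-0.9, 0.2], [1.6, -0.3], [-1.1, 0.1], [0.7, 0.1]]
pal in dock -79.91285279663201 4.888811185188118 -0.08477311499170415
[564.948 268.811  -0.751] [[-0.4, -0.7], [0.8, -0.1], [-1.2, -0.1], [0.6, 1.1]]
[509.336 328.095  -0.824] [[-1.4, -0.5], [-0.0, 1.0], [-0.0, -1.5], [1.3, -0.1], [0.1, 0.6]]
pal in dock -81.10545121623446 5.404313587120342 -0.07337580556990675
[565.04  269.329  -0.749] [[-1.5, 2.6], [1.4, 2.5], [-3.1, -2.9], [1.4, -3.4], [-0.6, -0.6], [0.7, -0.1], [-1.5, -0.1], [0.4, 1.0]]
[509.338 328.179  -0.828] [[-1.2, 0.3], [1.4, -0.4], [-1.1, 0.2], [0.8, 0.1], [-1.5, -0.6], [-0.2, 1.0], [0.1, -1.5], [1.3, 0.1], [-0.0, 0.5]]
pal in dock -80.8642053080423 5.189550229562869 -0.07931750124623027
tab [[475.52405674 365.01126826  37.        ]] bar [[622.17586299 216.2308669   65.        ]]
```

View pics/ov.png

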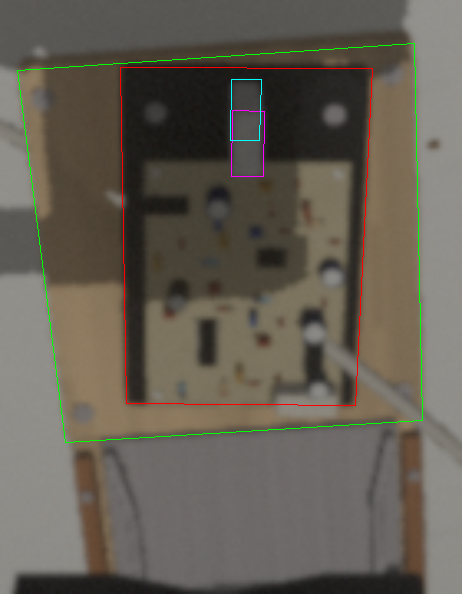

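{"method": "arm_command", "body": {
  "targets": [
    [0.001,0.006,0.005,0,0,0.006],
    [0.001,0.008,0.015,0,0,0],
    [0.001,0.008,0.02,0,0,0],
    [0.002,0.009,0.02,0,0,0],
    [0.001,0.009,0.02,0,0,0],
    [0.001,0.009,0.02,0,0,0],
    [0.001,0.009,0.02,0,0,0],
    [0.001,0,0.02,0,0,0],
    [0,0,0.015,0,0,0],
    [0,0,0.005,0,0,0],
    [0,0,0,0,0,0]
  ],
  "fingers": 0.04
}}

```text
clock: 2.73
eef_pos: [474.5, 364.5, 88.4]
tcp_rot: [-3.141, 0.003, 0.742]
contact_force: [0.6, 0.0, -0.4]
opening: 0.466
```

```bash
python3 look.py b
```

```text
2.7333 [474.5 364.5  88.4] [-3.1414e+00  2.9000e-03  7.4150e-01] [ 0.6  0.  -0.4] 0.466
```

View pics/w_b.png

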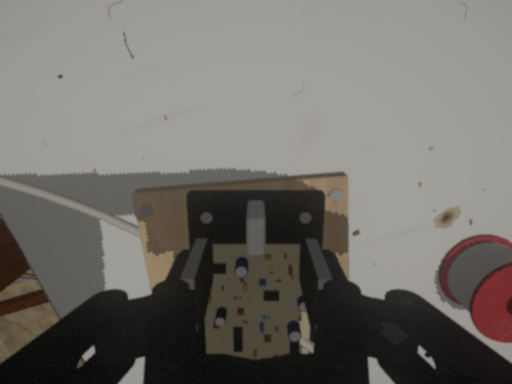

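View pics/s_b.png

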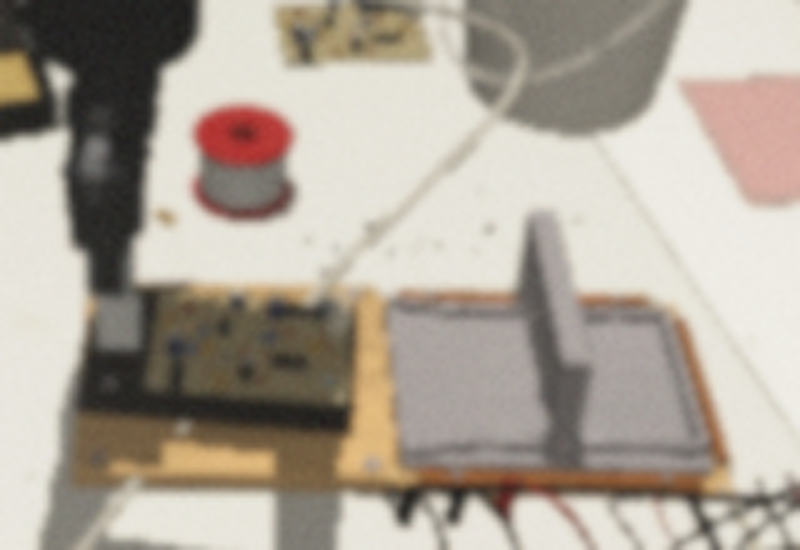

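{"method": "arm_command", "body": {
  "targets": [
    [0.001,0,0.008,0,0,0],
    [0,0,0.012,0,0,0],
    [0,0,0.012,0,0,0],
    [0,0,0.008,0,0,0],
    [0,0,0.003,0,0,0],
    [0,0,0,0,0,0]
  ]
}}

```text
clock: 3.38
eef_pos: [475.1, 365.5, 45.5]
tcp_rot: [-3.141, 0.002, 0.741]
contact_force: [0.1, 0.2, 0.6]
opening: 0.469
```

{"method": "arm_command", "body": {
  "targets": [
    [0,0,0,0,0,0],
    [0,0,0,0,0,0],
    [0,0,0,0,0,0],
    [0,0,0,0,0,0],
    [0,0,0,0,0,0],
    [0,0,0,0,0,0]
  ],
  "fingers": 0.0,
  "squeeze": 30
}}

```text
clock: 3.88
eef_pos: [476.2, 366.2, 47.4]
tcp_rot: [3.142, -0.001, 0.741]
contact_force: [-1.0, -0.0, 3.0]
opening: 0.113
```

```bash
python3 look.py c
```

```text
3.8833 [476.2 366.2  47.4] [ 3.1415e+00 -9.0000e-04  7.4100e-01] [-1. -0.  3.] 0.113
```

View pics/w_c.png

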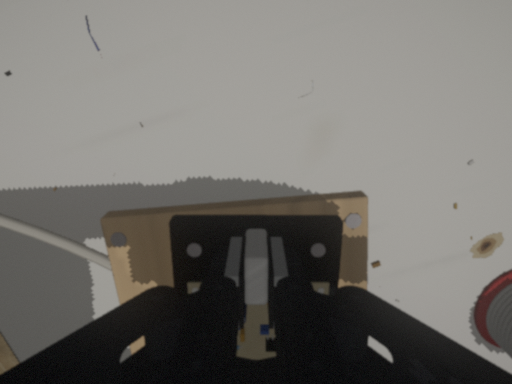

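View pics/s_c.png

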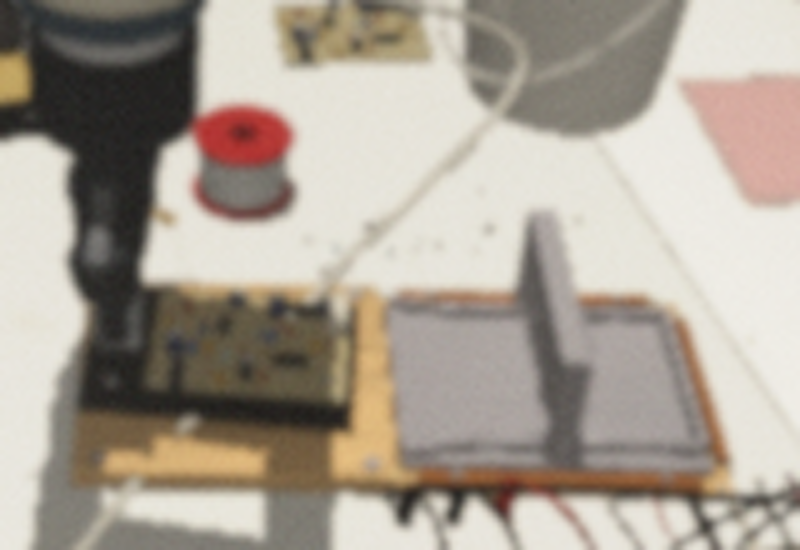

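{"method": "arm_command", "body": {
  "targets": [
    [0,0.001,0,0,0,-0.02],
    [0,0.002,0,0,0,-0.02],
    [-0.001,0.003,0,0,0,-0.02],
    [-0.001,0.004,0,0,0,-0.02],
    [-0.001,0.005,0,0,0,0],
    [-0.001,0.006,0,0,0,0],
    [-0.001,0.006,0,0,0,0],
    [-0.001,0.006,0,0,0,0],
    [-0.001,0.006,0,0,0,0],
    [-0.001,0.005,0,0,0,0],
    [-0.001,0.003,0,0,0,0],
    [0,0.002,0,0,0,0],
    [0,0,0,0,0,0]
  ]
}}

```text
clock: 5.12
eef_pos: [505.5, 325.9, 47.4]
tcp_rot: [-3.141, -0.001, 0.821]
contact_force: [-1.3, 1.0, 6.4]
opening: 0.11
```

```bash
python3 look.py d; python3 -c "
from h import *
import pickle
F=pickle.load(open('d.pkl','rb'));crop(F['wrist'],100,140,420,384,2.4,'pics/wd2.png')"
```

```text
5.1167 [505.5 325.9  47.4] [-3.1414e+00 -6.0000e-04  8.2100e-01] [-1.3  1.   6.4] 0.11
```

View pics/wd2.png

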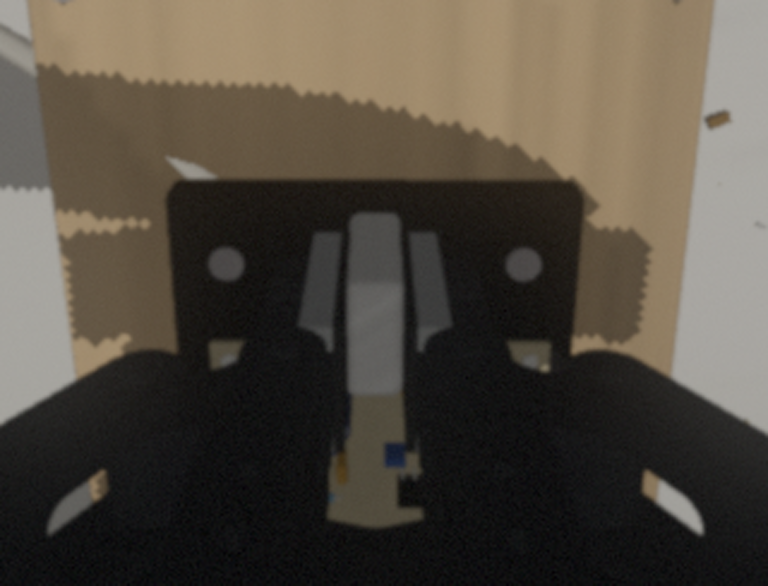

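View pics/s_d.png

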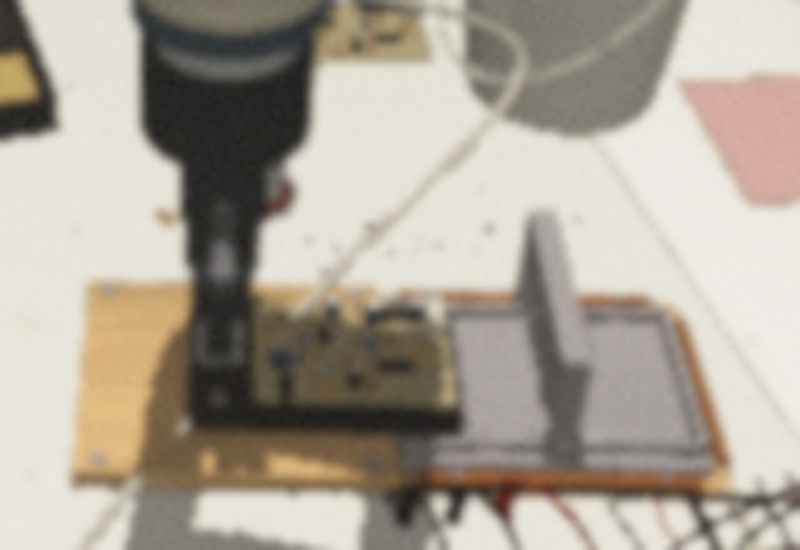

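View pics/t_d.png

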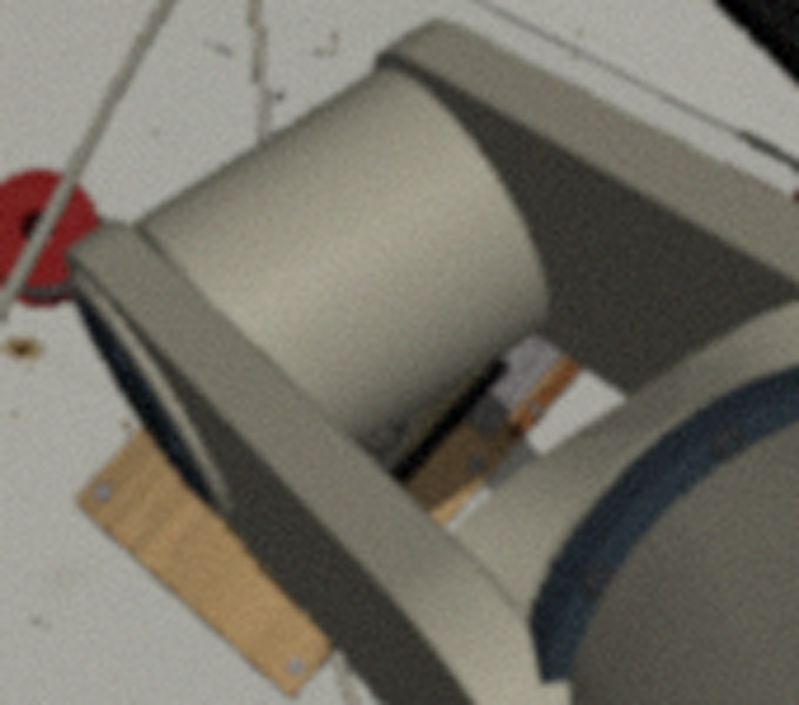

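{"method": "arm_command", "body": {
  "targets": [
    [0,0.002,0,0,0,0],
    [0,0.004,0,0,0,0],
    [0,0.005,0,0,0,0],
    [0,0.005,0,0,0,0],
    [0,0.005,0,0,0,0],
    [0,0.005,0,0,0,0],
    [0,0.003,0,0,0,0],
    [0,0.001,0,0,0,0],
    [0,0,0,0,0,0]
  ]
}}

```text
clock: 6.02
eef_pos: [527.3, 305.6, 47.4]
tcp_rot: [-3.141, -0.001, 0.821]
contact_force: [-2.1, 2.0, 7.5]
opening: 0.111
```

```bash
python3 look.py e; python3 -c "
from h import *
import pickle
F=pickle.load(open('e.pkl','rb'));crop(F['wrist'],100,140,420,384,2.4,'pics/we2.png')"
```

```text
6.0167 [527.3 305.6  47.4] [-3.1412e+00 -5.0000e-04  8.2100e-01] [-2.1  2.   7.5] 0.111
```

View pics/we2.png

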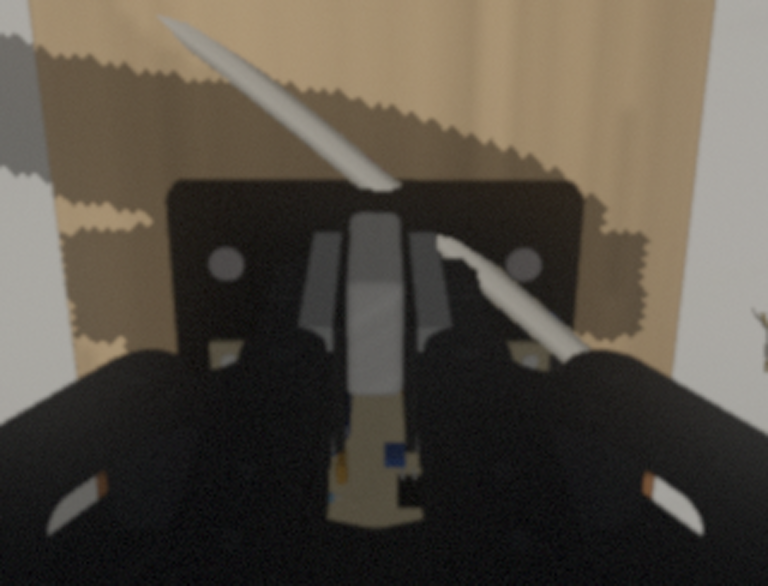

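View pics/s_e.png

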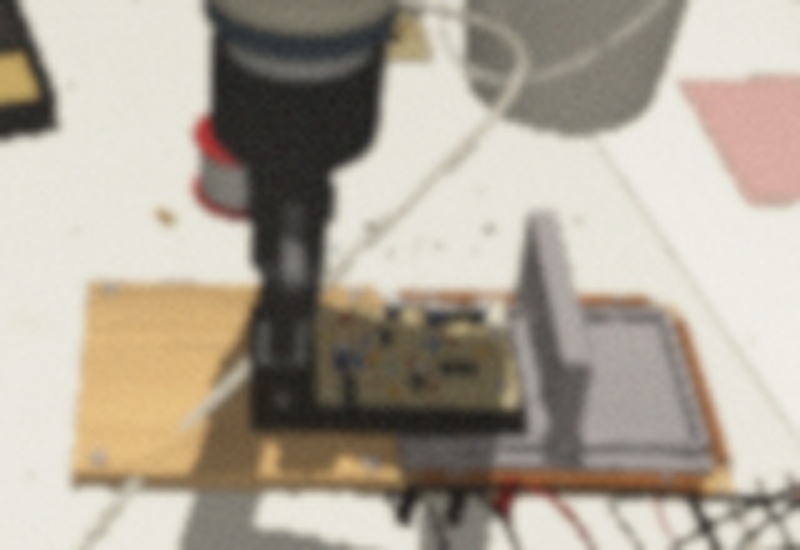

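{"method": "arm_command", "body": {
  "targets": [
    [0,0.002,0,0,0,0],
    [0,0.004,0,0,0,0],
    [0,0.005,0,0,0,0],
    [0,0.005,0,0,0,0],
    [0,0.005,0,0,0,0],
    [0,0.003,0,0,0,0],
    [0,0.001,0,0,0,0],
    [0,0,0,0,0,0]
  ]
}}

```text
clock: 6.83
eef_pos: [545.5, 288.7, 47.4]
tcp_rot: [-3.141, -0.0, 0.821]
contact_force: [-2.1, 2.2, 6.9]
opening: 0.113
```

```bash
python3 look.py f; python3 -c "
from h import *
import pickle
F=pickle.load(open('f.pkl','rb'));crop(F['wrist'],100,140,420,384,2.4,'pics/wf2.png')"
```

```text
6.8333 [545.5 288.7  47.4] [-3.141e+00 -5.000e-04  8.209e-01] [-2.1  2.2  6.9] 0.113
```

View pics/wf2.png

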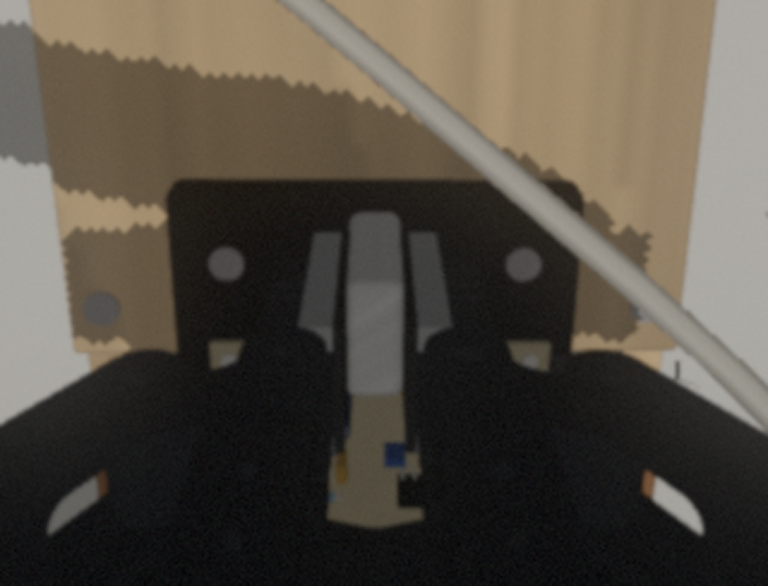

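View pics/s_f.png

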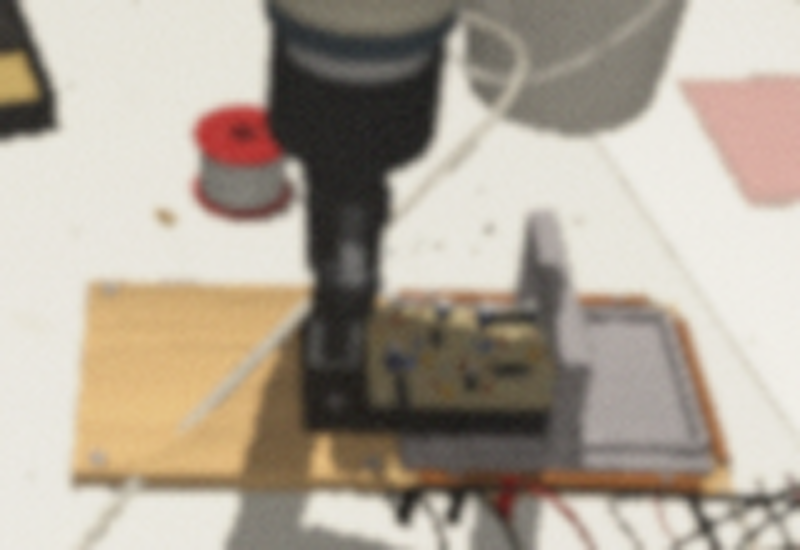

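View pics/t_f.png

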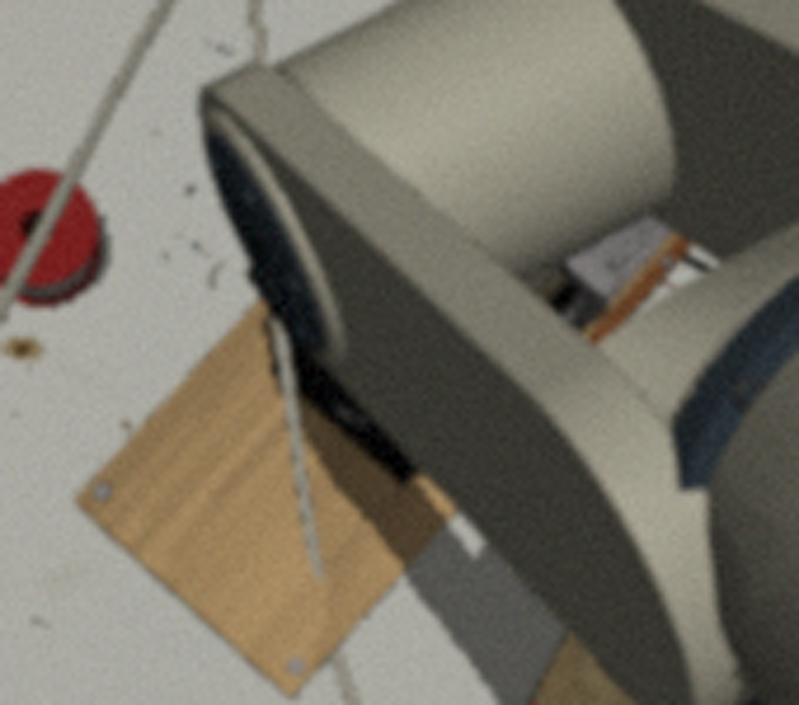

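{"method": "arm_command", "body": {
  "targets": [
    [0,0.002,0,0.005,0,0],
    [-0.0005,0.004,0,0.005,0,0],
    [-0.0005,0.005,0,0.005,0,0],
    [0,0.005,0,0.005,0,0],
    [0,0.005,0,0,0,0],
    [0,0.005,-0.0005,0,0,0],
    [0,0.005,0,0,0,0],
    [0,0.005,-0.0005,0,0,0],
    [0,0.003,0,0,0,0],
    [0,0.002,0,0,0,0],
    [0,0,0,0,0,0]
  ]
}}

```text
clock: 7.9
eef_pos: [575.2, 259.2, 47.2]
tcp_rot: [-3.122, 0.0, 0.821]
contact_force: [0.7, 0.1, 0.9]
opening: 0.111
```

```bash
python3 look.py g; python3 -c "
from h import *
import pickle
F=pickle.load(open('g.pkl','rb'));crop(F['wrist'],100,140,420,384,2.4,'pics/wg2.png')"
```

```text
7.9 [575.2 259.2  47.2] [-3.1219  0.      0.821 ] [0.7 0.1 0.9] 0.111
```

View pics/wg2.png

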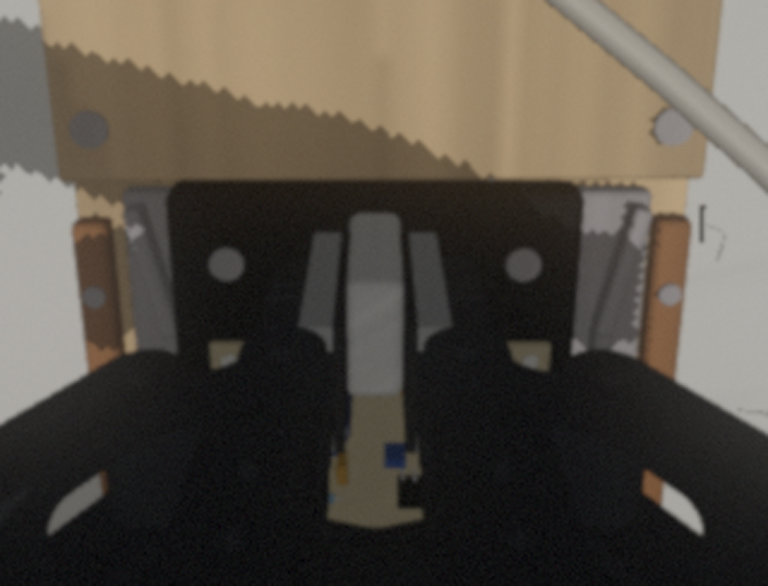

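View pics/s_g.png

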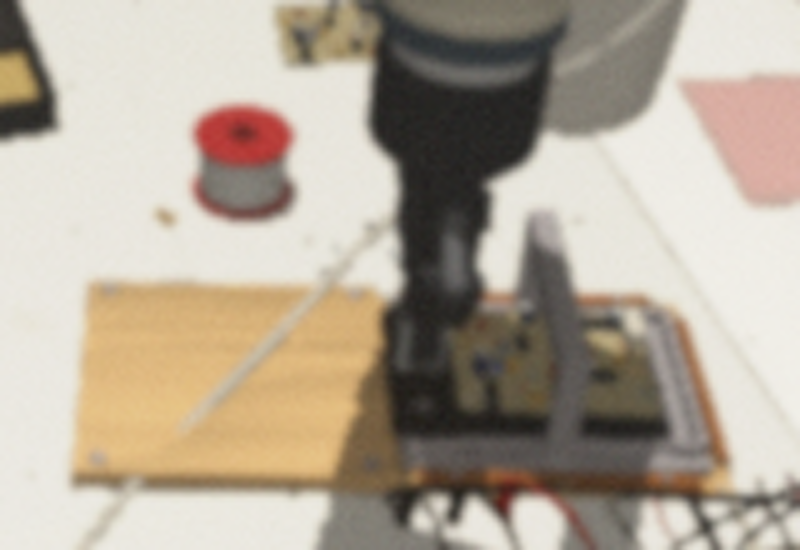

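{"method": "arm_command", "body": {
  "targets": [
    [0.0005,0.001,0,0,0,0],
    [0.0005,0.001,0,0,0,0],
    [0.0005,0.001,0,0,0,0],
    [0.0005,0.001,0,0,0,0],
    [0.0005,0.001,0,0,0,0],
    [0,0.001,0,0,0,0],
    [0,0,0,0,0,0]
  ]
}}

```text
clock: 8.63
eef_pos: [581.2, 257.3, 47.2]
tcp_rot: [-3.122, -0.0, 0.821]
contact_force: [-0.6, 0.1, 0.2]
opening: 0.109
```

```bash
python3 look.py i; python3 -c "
from h import *
import pickle
F=pickle.load(open('i.pkl','rb'));crop(F['wrist'],100,140,420,384,2.4,'pics/wi2.png')"
```

```text
8.6333 [581.2 257.3  47.2] [-3.1218e+00 -2.0000e-04  8.2100e-01] [-0.6  0.1  0.2] 0.109
```

View pics/wi2.png

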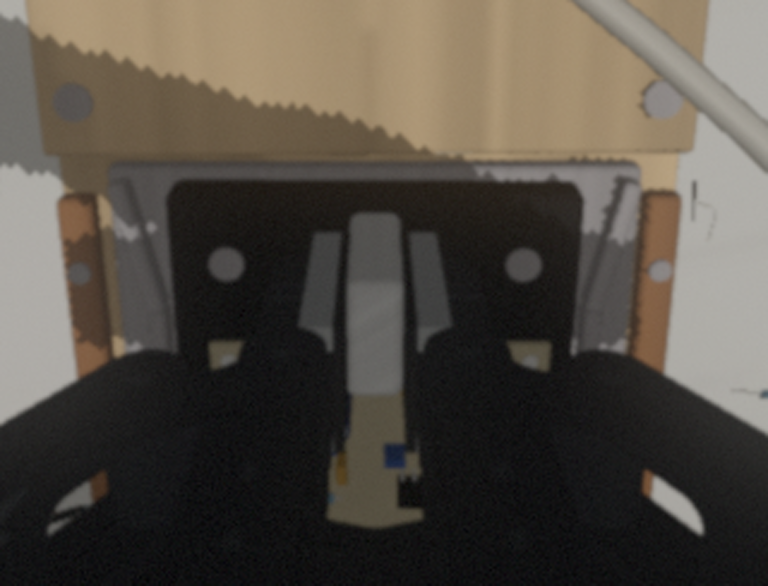

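{"method": "arm_command", "body": {
  "targets": [
    [0,0,0.0005,-0.005,0,0],
    [0,0,0.0005,-0.005,0,0],
    [0,0,0.0005,-0.005,0,0],
    [0,0,0.0005,-0.005,0,0],
    [0,0,0.0005,0,0,0],
    [0,0,0,0,0,0]
  ]
}}

```text
clock: 9.28
eef_pos: [580.8, 257.4, 45.4]
tcp_rot: [3.141, 0.0, 0.821]
contact_force: [-3.2, -1.2, 7.6]
opening: 0.113
```

{"method": "arm_command", "body": {
  "targets": [
    [0,0.001,0,0,0,0],
    [0,0.001,0,0,0,0],
    [0,0.001,0,0,0,0],
    [0,0.001,0,0,0,0],
    [0,0,0,0,0,0]
  ]
}}

```text
clock: 9.7
eef_pos: [583.8, 255.3, 45.4]
tcp_rot: [-3.141, -0.001, 0.821]
contact_force: [-3.7, 2.2, 7.5]
opening: 0.105
```

{"method": "arm_command", "body": {
  "targets": [
    [0,0.001,0,0,0,0],
    [0,0.001,0,0,0,0],
    [0,0.001,0,0,0,0],
    [0,0,0,0,0,0]
  ]
}}

```text
clock: 10.03
eef_pos: [585.8, 253.5, 45.4]
tcp_rot: [-3.141, -0.001, 0.821]
contact_force: [-5.0, 3.9, 8.4]
opening: 0.113
```

```bash
python3 look.py j; python3 -c "
from h import *
import pickle
F=pickle.load(open('j.pkl','rb'));crop(F['wrist'],100,140,420,384,2.4,'pics/wj2.png')"
```

```text
10.0333 [585.8 253.5  45.4] [-3.1408e+00 -6.0000e-04  8.2060e-01] [-5.   3.9  8.4] 0.113
```

View pics/wj2.png

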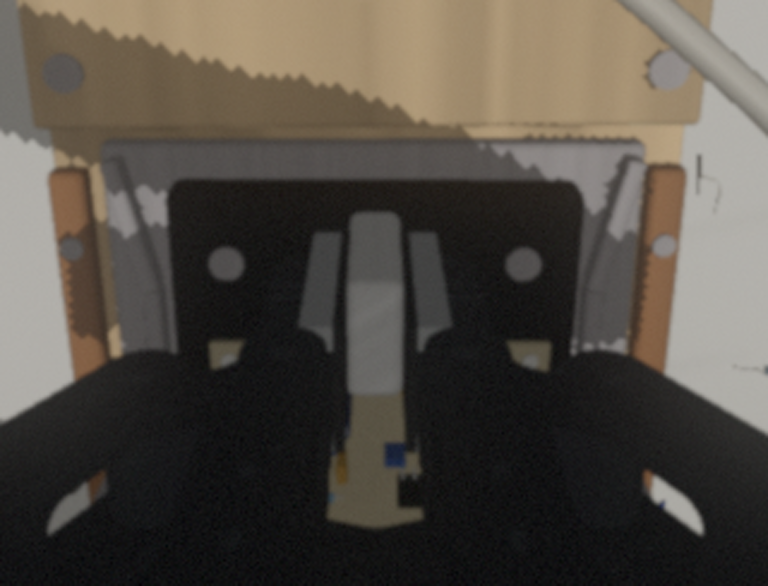

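View pics/s_j.png

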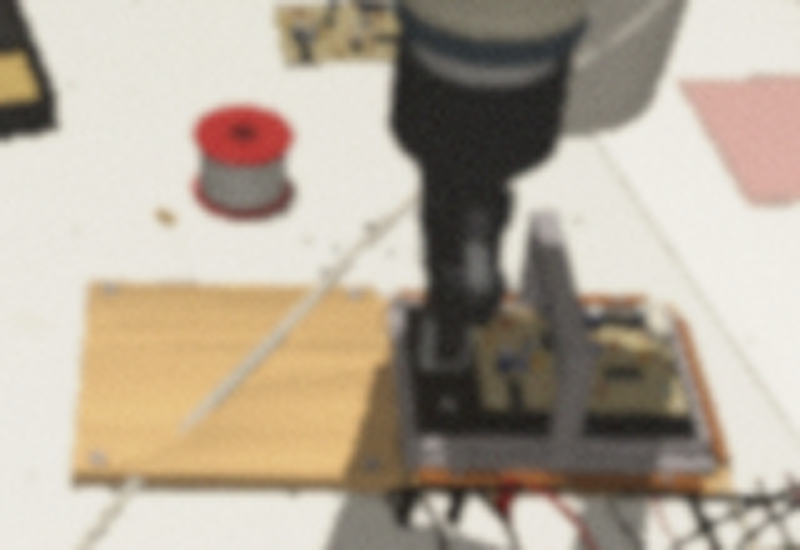

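```bash
cat > gap.py <<'E'
import pickle,sys
from h import *
F=pickle.load(open(sys.argv[1]+'.pkl','rb'));W=F['wrist']
d=np.array([np.cos(-.749),np.sin(-.749)])
for n,row,z in(("pal top",float(sys.argv[2]),20),("mouth",float(sys.argv[3]),10),("table",float(sys.argv[4]),12)):
    p=ray(W,[(100+375/2.4,140+row/2.4)],z)[0];print(n,((p[:2]-[565.04,269.33])@d).round(1))
E
python3 gap.py j 180 142 124
```

```text
pal top 9.0
mouth 4.4
table -0.1
```

{"method": "arm_command", "body": {
  "targets": [
    [0,0.001,0,0,0,0],
    [0,0.001,0,0,0,0],
    [0,0,0,0,0,0]
  ]
}}

```text
clock: 10.43
eef_pos: [586.4, 252.7, 45.4]
tcp_rot: [-3.139, -0.0, 0.82]
contact_force: [-8.6, 7.8, 9.8]
opening: 0.108
```

{"method": "arm_command", "body": {
  "targets": [
    [0,0.001,0,0,0,0],
    [0,0.001,0,0,0,0],
    [0,0,0,0,0,0]
  ]
}}

```text
clock: 10.68
eef_pos: [586.4, 252.4, 45.4]
tcp_rot: [-3.137, 0.001, 0.82]
contact_force: [-15.5, 15.0, 13.3]
opening: 0.111
```

```bash
python3 look.py k; python3 -c "
from h import *
import pickle
F=pickle.load(open('k.pkl','rb'));crop(F['wrist'],100,140,420,384,2.4,'pics/wk2.png')"
```

```text
10.6833 [586.4 252.4  45.4] [-3.137e+00  9.000e-04  8.202e-01] [-15.5  15.   13.3] 0.111
```

View pics/wk2.png

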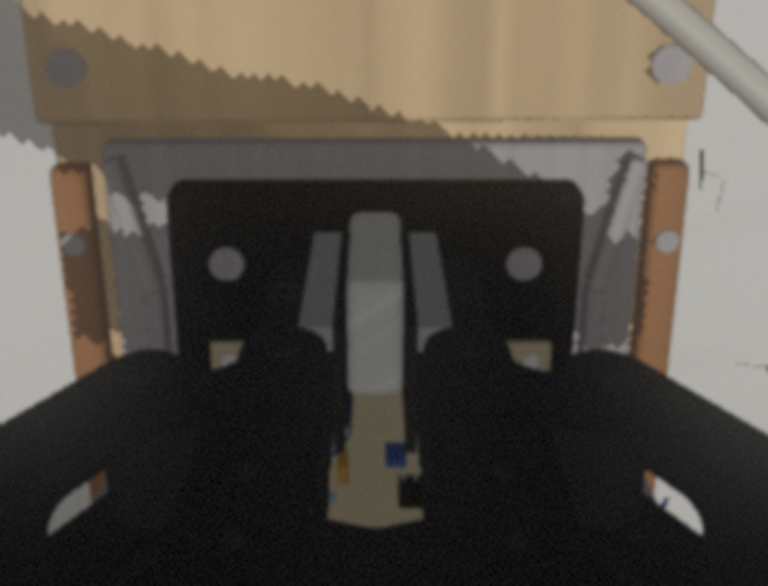

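View pics/s_k.png

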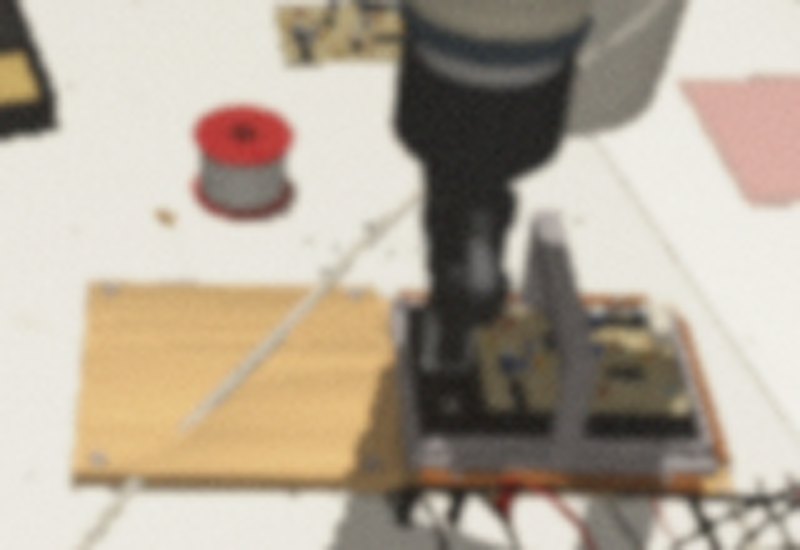

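{"method": "arm_command", "body": {
  "targets": [
    [0,-0.001,0,0,0,0],
    [0,-0.001,0,0,0,0],
    [0,0,-0.001,0,0,0],
    [0,0,0,0,0,0]
  ]
}}

```text
clock: 11.17
eef_pos: [586.1, 252.1, 45.6]
tcp_rot: [-3.14, 0.001, 0.821]
contact_force: [-5.6, 5.7, 0.4]
opening: 0.107
```

{"method": "arm_command", "body": {
  "targets": [
    [0,0,0,0,0,0],
    [0,0,0,0,0,0],
    [0,0,0,0,0,0]
  ],
  "fingers": 0.035
}}

```text
clock: 11.42
eef_pos: [587.7, 251.2, 45.7]
tcp_rot: [3.141, -0.0, 0.821]
contact_force: [0.0, -0.6, -1.0]
opening: 0.41
```

{"method": "arm_command", "body": {
  "targets": [
    [0,0,-0.004,0,0,0],
    [0,0,-0.01,0,0,0],
    [0,0,-0.01,0,0,0],
    [0,0,-0.01,0,0,0],
    [0,-0.006,-0.015,0,0,0],
    [0,-0.01,-0.015,0,0,0],
    [0,-0.01,-0.02,0,0,0],
    [0,-0.01,-0.02,0,0,0],
    [0,-0.01,-0.02,0,0,0],
    [0,-0.01,-0.02,0,0,0],
    [0,-0.005,-0.01,0,0,0],
    [0,0,0,0,0,0]
  ]
}}

```text
clock: 12.42
eef_pos: [543.1, 294.6, 203.4]
tcp_rot: [3.14, -0.005, 0.822]
contact_force: [1.1, 0.6, 0.5]
opening: 0.411
```

```bash
python3 look.py l; python3 -c "
from h import *
import pickle
F=pickle.load(open('l.pkl','rb'));crop(F['scene'],295,180,385,250,8,'pics/sl2.png')"
```

```text
12.4167 [543.1 294.6 203.4] [ 3.1402 -0.0049  0.8223] [1.1 0.6 0.5] 0.411
```

View pics/w_l.png

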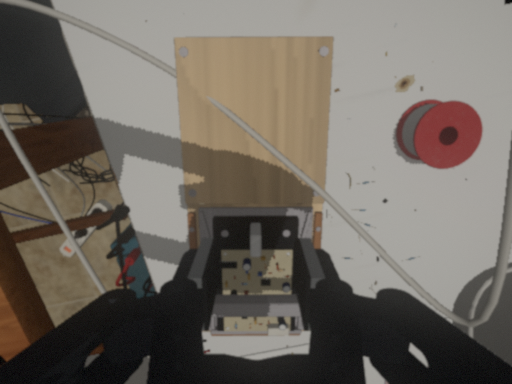

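View pics/sl2.png

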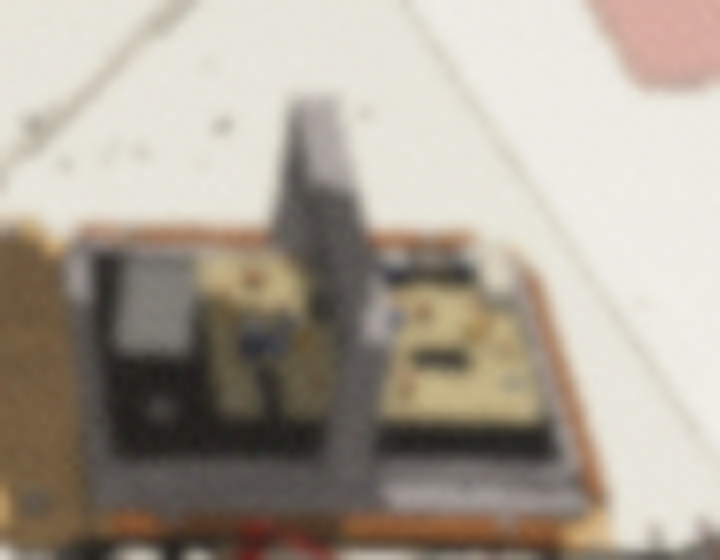

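View pics/t_l.png

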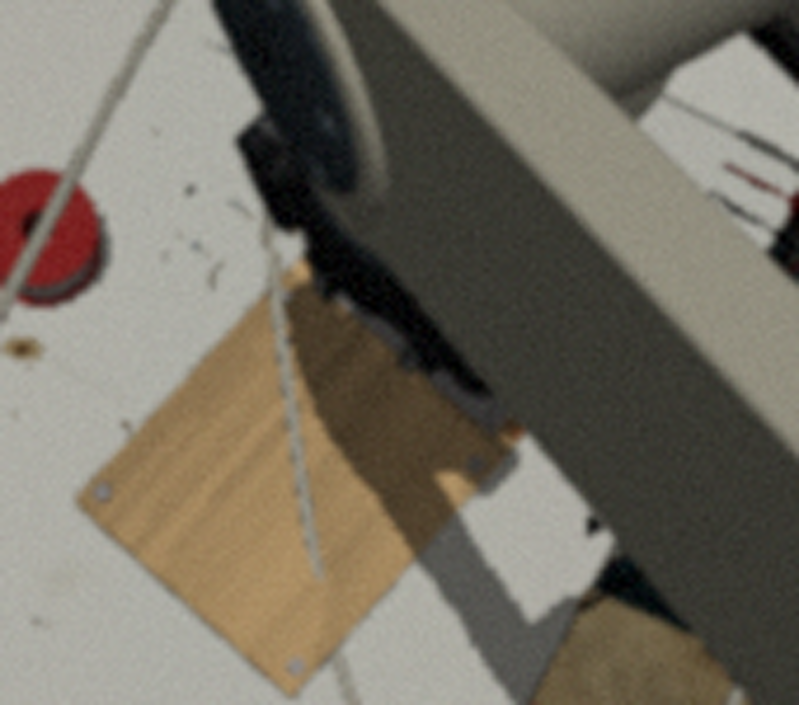

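```bash
cat > ov.py <<'E'
import pickle,sys
from h import *
F=pickle.load(open('l.pkl','rb'))
def T2(p,P):
    c,s=np.cos(p[2]),np.sin(p[2]);P=np.array(P,float)
    return np.c_[p[0]+c*P[:,0]-s*P[:,1],p[1]+s*P[:,0]+c*P[:,1],P[:,2]]
dk=[565.04,269.33,-.749]
cx,cy=float(sys.argv[1]),float(sys.argv[2])
o=T2(dk,[(cx,cy,0)])[0];C=[o[0],o[1],dk[2]]
S=F['scene'];W=F['wrist']
for cam_,x0,y0,x1,y1,k,n in((S,295,180,385,250,8,'os'),(W,180,190,340,350,4.5,'ow')):
    big=cv2.resize(cam_["image"][y0:y1,x0:x1],None,fx=k,fy=k,interpolation=cv2.INTER_CUBIC)
    def line(A,c):
        uv=((proj(cam_,T2(C,A))+.5-[x0,y0])*k).astype(int);cv2.polylines(big,[uv],True,c,1)
    rect=lambda a,b,y,z:[(a,-y,z),(b,-y,z),(b,y,z),(a,y,z)]
    line(rect(-72,72,57,10),(0,255,0)); line(rect(-65,65,42,20),(0,0,255)); line(rect(-7,7,56,73),(255,0,255))
    line(rect(-61,-39,5,50),(255,255,0)); line([(65,-49,18),(65,49,18)],(0,255,255))
    line(rect(14-47.5,14+47.5,36,22),(255,255,255))
    cv2.imwrite(f"pics/{n}_{sys.argv[3]}.png",big)
print(T2(C,[(0,0,65)]))
E
python3 ov.py 79 0.5 1
```

```text
[[623.23769456 215.90455336  65.        ]]
```

View pics/os_1.png

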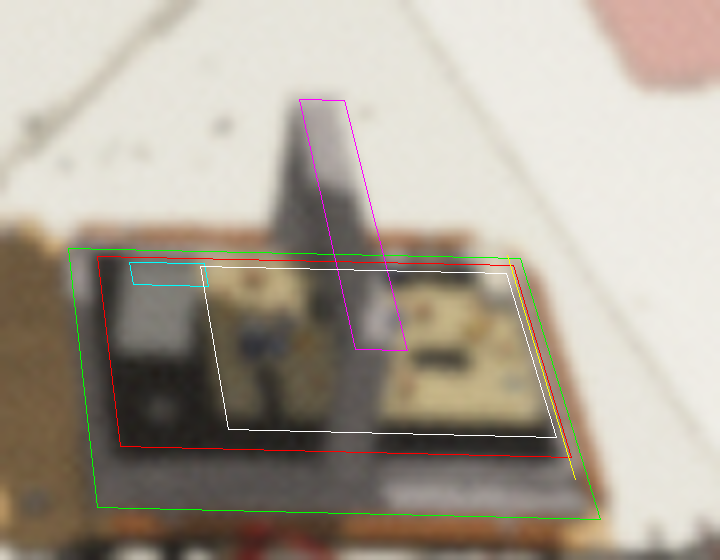

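View pics/ow_1.png

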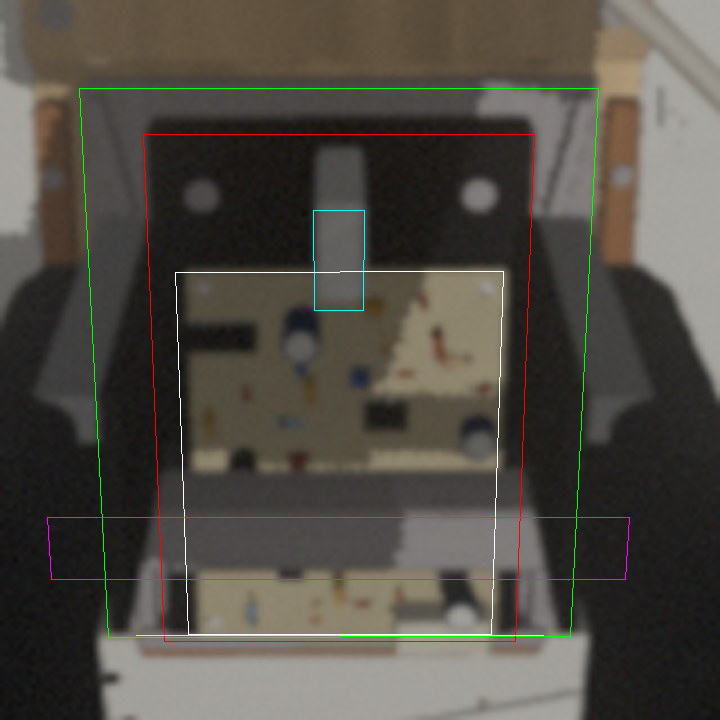

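Run:
```python
import pickle
from h import *
d=np.array([np.cos(-.749),np.sin(-.749)])
X=lambda W,u,v,z:round(float((ray(W,[(u,v)],z)[0][:2]-[565.04,269.33])@d),1)
W=pickle.load(open('l.pkl','rb'))['wrist']
u=180+340/4.5
for n,row,z in(("table",76,12),("mouth bot",80,4),("mouth top",88,10),("pal bot",118,10),("pal top",134,20),("board tr",268,23),("bar near top",515,73),("bar far top",571,73)):
    print(n,X(W,u,190+row/4.5,z))
im=W["image"]
cv2.imwrite("pics/wl3.png",cv2.resize(im[195:260,200:315],None,fx=6.5,fy=6.5,interpolation=cv2.INTER_CUBIC)*1)
g=cv2.resize(im[195:260,200:315],None,fx=6.5,fy=6.5,interpolation=cv2.INTER_CUBIC).astype(float)
cv2.imwrite("pics/wl3.png",np.clip(255*(g/255)**.5,0,255).astype(np.uint8))
S=pickle.load(open('l.pkl','rb'))['scene']["image"][190:250,295:385]
cv2.imwrite("pics/sl3.png",np.clip(255*(cv2.resize(S,None,fx=8.8,fy=8.8,interpolation=cv2.INTER_CUBIC)/255.)**.5,0,255).astype(np.uint8))
```

```text
table 4.0
mouth bot 7.8
mouth top 7.5
pal bot 14.5
pal top 14.4
board tr 44.6
bar near top 71.9
bar far top 84.6
```

View pics/wl3.png

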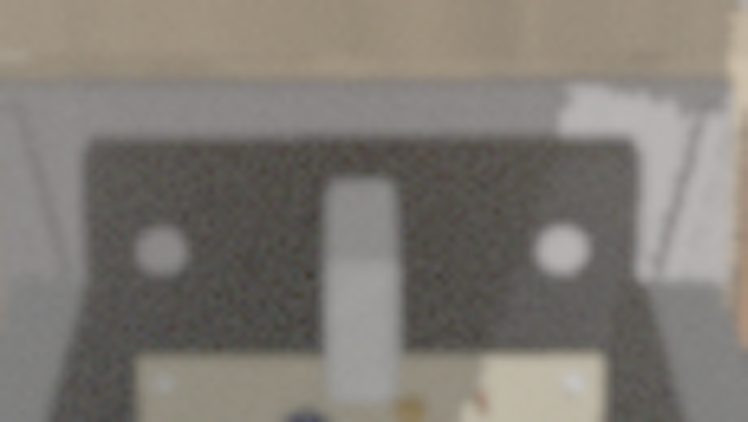

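View pics/sl3.png

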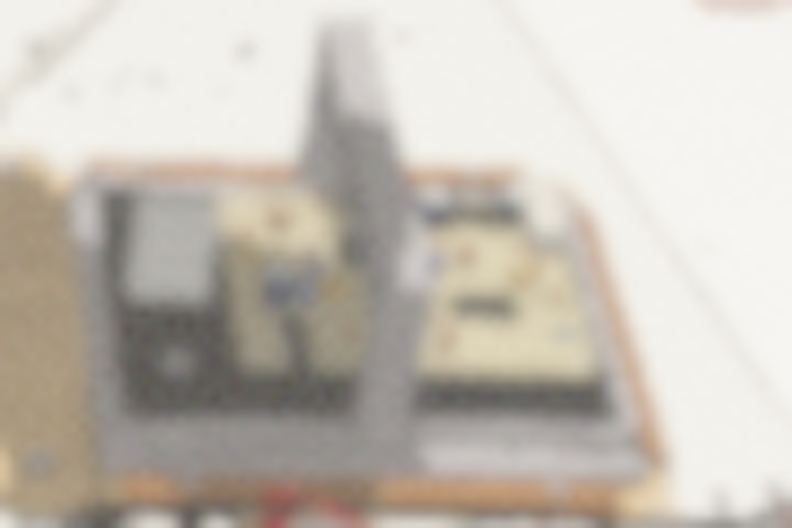

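{"method": "arm_command", "body": {
  "targets": [
    [0,0,0,0,0,0.06],
    [0,0,0,0,0,0.12],
    [0,0,0,0,0,0.12],
    [0,0,0,0,0,0.12],
    [0,0,0,0,0,0.12],
    [0,0,0,0,0,0.12],
    [0,0,0,0,0,0.12],
    [0,0,0,0,0,0.12],
    [0,0,0,0,0,0.12],
    [0,0,0,0,0,0.12],
    [0,0,0,0,0,0.12],
    [0,0,0,0,0,0.12],
    [0,0,0,0,0,0.12],
    [0,0,0,0,0,0.071],
    [0,0,0,0,0,0]
  ],
  "fingers": 0.038
}}

```text
clock: 13.82
eef_pos: [542.5, 292.0, 198.1]
tcp_rot: [3.139, 0.001, -0.754]
contact_force: [0.8, 0.4, -0.5]
opening: 0.444
```

{"method": "arm_command", "body": {
  "targets": [
    [0.006,0,0,0,0,0],
    [0.014,0,0,0,0,0],
    [0.016,0.001,0,0,0,0],
    [0.016,0.001,0,0,0,0],
    [0.016,0.001,0,0,0,0],
    [0.016,0,0,0,0,0],
    [0.016,0,0,0,0,0],
    [0.01,0,0,0,0,0],
    [0.003,0,0,0,0,0],
    [0,0,0,0,0,0],
    [0,0,0,0,0,0]
  ]
}}

```text
clock: 14.73
eef_pos: [623.3, 213.7, 199.6]
tcp_rot: [3.141, 0.0, -0.75]
contact_force: [-0.4, -0.2, 0.8]
opening: 0.444
```

```bash
python3 look.py m; python3 -c "
from rig import r;print(r.sense()['qpos'].round(2))"
```

```text
14.7333 [623.3 213.7 199.6] [ 3.1413e+00  5.0000e-04 -7.5030e-01] [-0.4 -0.2  0.8] 0.444
[0.33 0.45 1.6  0.   1.09 1.08]
```

View pics/w_m.png

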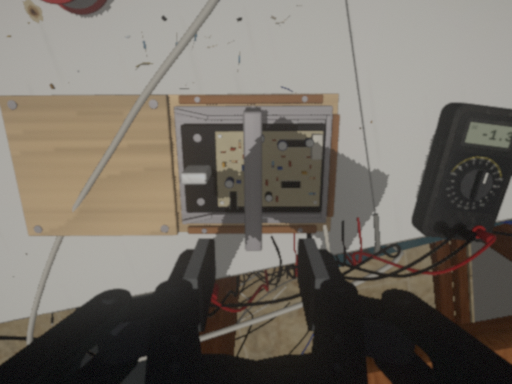

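```bash
cat > ov2.py <<'E'
import pickle,sys
from h import *
F=pickle.load(open(sys.argv[1]+'.pkl','rb'));W=F['wrist']
cx,cy,th,k,out=float(sys.argv[2]),float(sys.argv[3]),float(sys.argv[4]),4.3,sys.argv[5]
def T2(p,P):
    c,s=np.cos(p[2]),np.sin(p[2]);P=np.array(P,float)
    return np.c_[p[0]+c*P[:,0]-s*P[:,1],p[1]+s*P[:,0]+c*P[:,1],P[:,2]]
o=T2([565.04,269.33,-.749],[(cx,cy,0)])[0];C=[o[0],o[1],th]
x0,y0,x1,y1=165,85,345,225+35
big=cv2.resize(W["image"][y0:y1,x0:x1],None,fx=k,fy=k,interpolation=cv2.INTER_CUBIC)
big=np.clip(255*(big/255.)**.6,0,255).astype(np.uint8)
def line(A,c):
    uv=((proj(W,T2(C,A))+.5-[x0,y0])*k).astype(int);cv2.polylines(big,[uv],True,c,1)
rect=lambda a,b,y,z:[(a,-y,z),(b,-y,z),(b,y,z),(a,y,z)]
line(rect(-72,72,57,10),(0,255,0)); line(rect(-65,65,42,20),(0,0,255)); line(rect(-7,7,56,73),(255,0,255))
line(rect(-61,-39,5,50),(255,255,0)); line([(65,-49,18),(65,49,18)],(0,255,255))
line(rect(14-47.5,14+47.5,36,22),(255,255,255))
cv2.imwrite(f"pics/{out}.png",big);print(T2(C,[(0,0,65)]))
E
python3 ov2.py m 79 0 -.749 om1
```

```text
[[622.89724119 215.53836829  65.        ]]
```

View pics/om1.png

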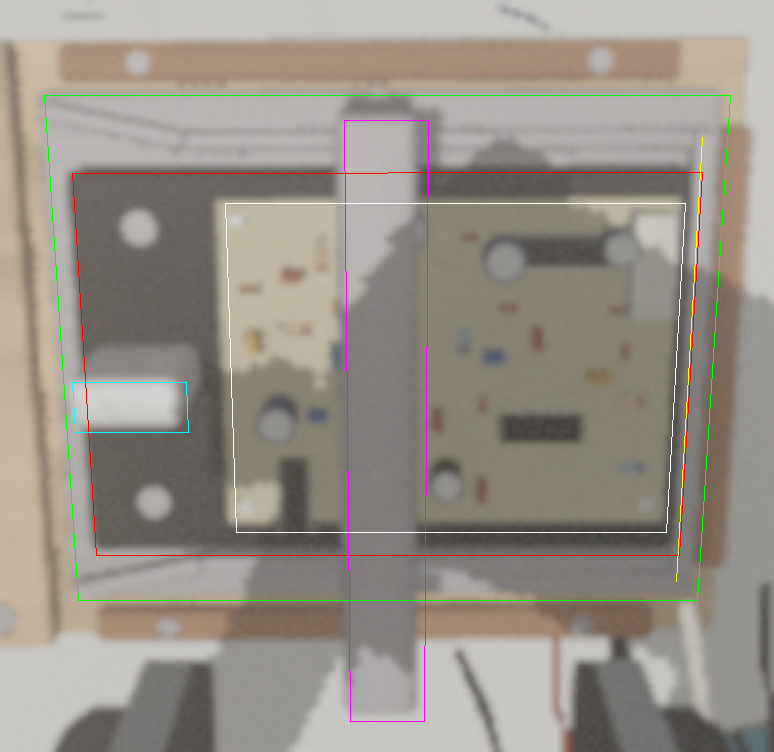

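{"method": "arm_command", "body": {
  "targets": [
    [-0.001,-0.0005,0.006,0,0,0],
    [-0.001,-0.0005,0.014,0,0,0],
    [-0.0005,-0.0005,0.018,0,0,0],
    [0,0,0.018,0,0,0],
    [0,0,0.018,0,0,0],
    [0,0,0.014,0,0,0],
    [0,0,0.01,0,0,0],
    [0,0,0.006,0,0,0],
    [0,0,0.002,0,0,0],
    [0,0,0,0,0,0]
  ]
}}

```text
clock: 15.72
eef_pos: [622.7, 216.5, 93.6]
tcp_rot: [3.141, 0.0, -0.75]
contact_force: [-0.6, 0.6, -0.8]
opening: 0.446
```

```bash
python3 look.py n
```

```text
15.7167 [622.7 216.5  93.6] [ 3.1414e+00  1.0000e-04 -7.4990e-01] [-0.6  0.6 -0.8] 0.446
```

View pics/w_n.png

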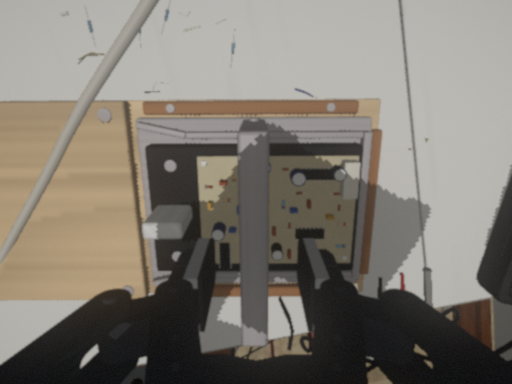

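View pics/s_n.png

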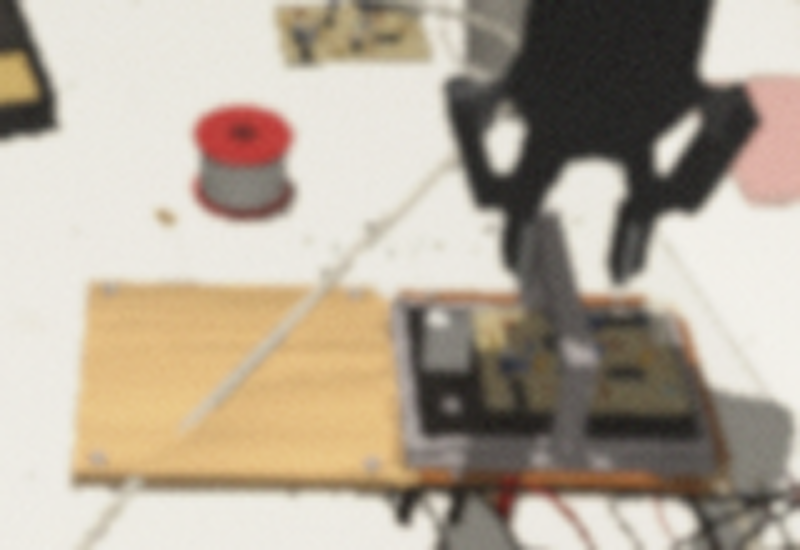

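{"method": "arm_command", "body": {
  "targets": [
    [-0.001,0,0.004,0,0,0],
    [0,0,0.007,0,0,0],
    [0,0,0.007,0,0,0],
    [0,0,0.006,0,0,0],
    [0,0,0.004,0,0,0],
    [0,0,0,0,0,0]
  ]
}}

```text
clock: 16.37
eef_pos: [621.1, 216.8, 64.2]
tcp_rot: [3.14, 0.001, -0.75]
contact_force: [-0.0, -0.6, -0.2]
opening: 0.444
```

{"method": "arm_command", "body": {
  "targets": [
    [0,0,0,0,0,0],
    [0,0,0,0,0,0],
    [0,0,0,0,0,0],
    [0,0,0,0,0,0],
    [0,0,0,0,0,0],
    [0,0,0,0,0,0]
  ],
  "fingers": 0.0,
  "squeeze": 30
}}

```text
clock: 16.87
eef_pos: [622.1, 217.1, 65.9]
tcp_rot: [-3.141, -0.0, -0.75]
contact_force: [1.5, 0.3, -1.9]
opening: 0.157
```

```bash
python3 look.py o
```

```text
16.8667 [622.1 217.1  65.9] [-3.1412e+00 -3.0000e-04 -7.4990e-01] [ 1.5  0.3 -1.9] 0.157
```

View pics/w_o.png

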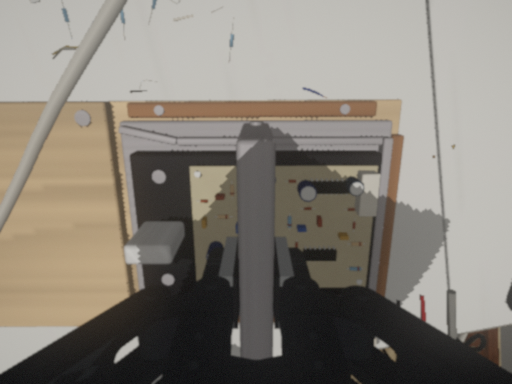

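View pics/s_o.png

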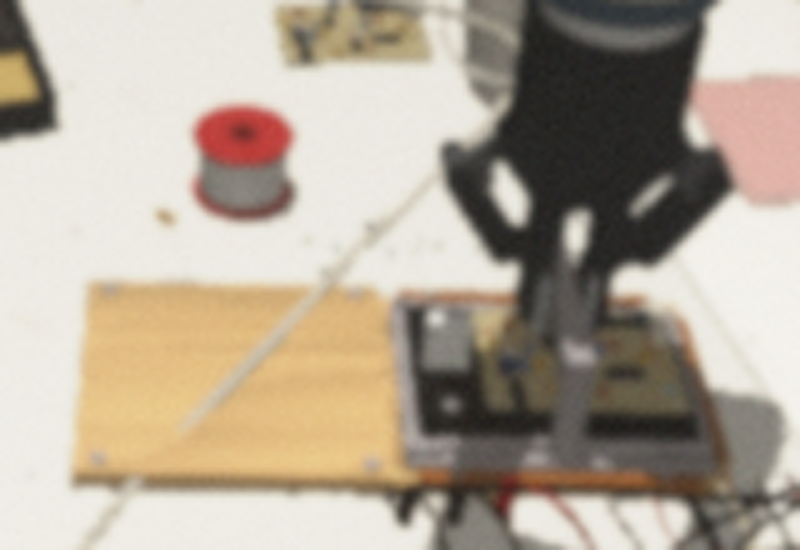

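{"method": "arm_command", "body": {
  "targets": [
    [0,0,0,0,0,0],
    [0,0,0,0,0,0],
    [0,0,0,0,0,0]
  ],
  "squeeze": 110
}}

```text
clock: 17.27
eef_pos: [622.2, 217.2, 66.1]
tcp_rot: [-3.141, -0.0, -0.75]
contact_force: [-0.2, -0.7, 3.2]
opening: 0.14
```

{"method": "arm_command", "body": {
  "targets": [
    [0,0,-0.001,0,0,0],
    [0,0,-0.002,0,0,0],
    [0,0,-0.002,0,0,0],
    [0,0,-0.003,0,0,0],
    [0,0,-0.003,0,0,0],
    [0,0,-0.003,0,0,0],
    [0,0,-0.003,0,0,0],
    [0,0,-0.002,0,0,0],
    [0,0,-0.001,0,0,0],
    [0,0,0,0,0,0]
  ]
}}

```text
clock: 18.1
eef_pos: [622.1, 217.2, 86.1]
tcp_rot: [-3.141, -0.0, -0.75]
contact_force: [0.2, 0.1, -5.8]
opening: 0.143
```

```bash
python3 look.py p; python3 -c "
from rig import r;print(r.sense()['wrist_torque'].round(2))"
```

```text
18.1 [622.1 217.2  86.1] [-3.1411e+00 -3.0000e-04 -7.5000e-01] [ 0.2  0.1 -5.8] 0.143
[ 0.04  0.04 -0.  ]
```

View pics/w_p.png

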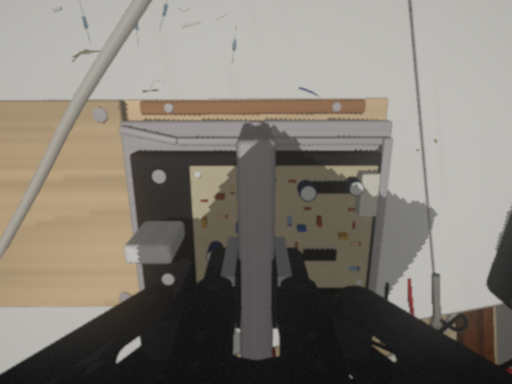

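View pics/s_p.png

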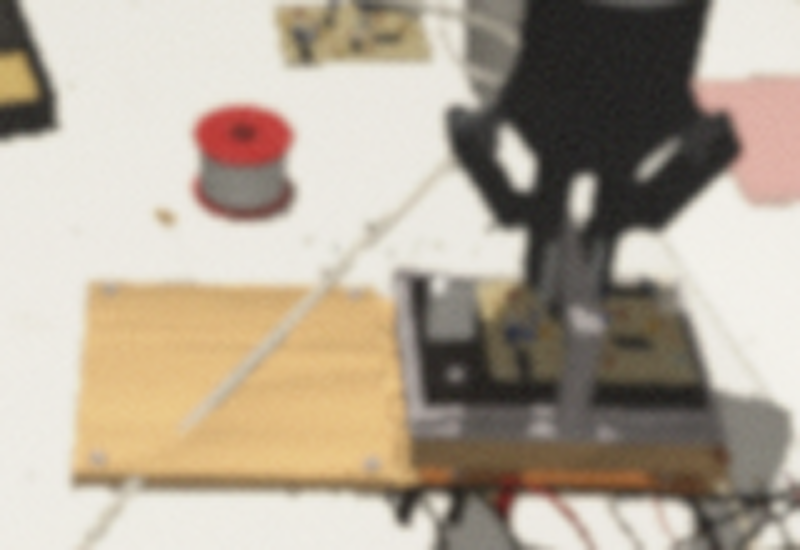

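{"method": "arm_command", "body": {
  "targets": [
    [0,0,-0.001,0,0,0],
    [0,0,-0.003,0,0,0],
    [0,0,-0.005,0,0,0],
    [0,0,-0.007,0,0,0],
    [0,0,-0.008,0,0,0],
    [0,0,-0.009,0,0,0],
    [0,0,-0.009,0,0,0],
    [0,0,-0.009,0,0,0],
    [0,0,-0.009,0,0,0],
    [0,0,-0.009,0,0,0],
    [0,0,-0.009,0,0,0],
    [0,0,-0.009,0,0,0],
    [0,0,-0.009,0,0,0],
    [0,0,-0.008,0,0,0],
    [0,0,-0.007,0,0,0],
    [0,0,-0.006,0,0,0],
    [0,0,-0.004,0,0,0],
    [0,0,-0.002,0,0,0],
    [0,0,-0.001,0,0,0],
    [0,0,0,0,0,0]
  ]
}}

```text
clock: 19.92
eef_pos: [621.9, 217.1, 209.6]
tcp_rot: [3.141, 0.0, -0.75]
contact_force: [-0.4, 0.6, -5.8]
opening: 0.145
```

{"method": "arm_command", "body": {
  "targets": [
    [0,0,0,0,0,0],
    [0,0,0,0,0,0],
    [0,0,0,0,0,0],
    [0,0,0,0,0,0],
    [0,0,0,0,0,0],
    [0,0,0,0,0,0]
  ]
}}

```text
clock: 20.42
eef_pos: [621.9, 217.1, 209.6]
tcp_rot: [3.141, 0.0, -0.75]
contact_force: [0.3, -1.0, -5.7]
opening: 0.139
```

```bash
python3 look.py q; python3 -c "
from h import *
import pickle
F=pickle.load(open('q.pkl','rb'));cv2.imwrite('pics/sq.png',F['scene']['image']);crop(F['scene'],280,130,400,250,6,'pics/sq2.png')"
```

```text
20.4167 [621.9 217.1 209.6] [ 3.1414e+00  1.0000e-04 -7.5000e-01] [ 0.3 -1.  -5.7] 0.139
```

View pics/w_q.png

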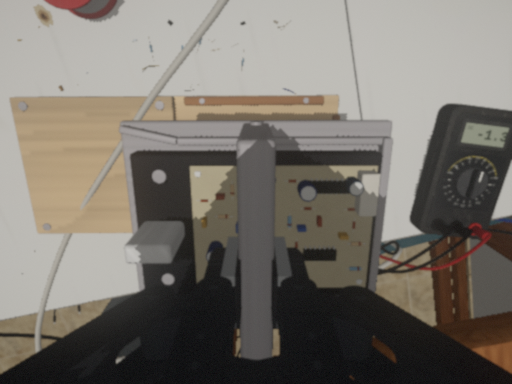

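View pics/sq.png

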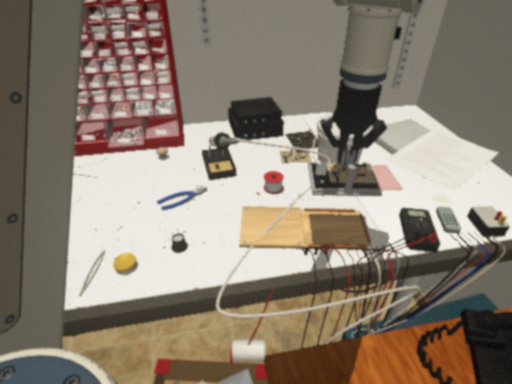

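View pics/sq2.png

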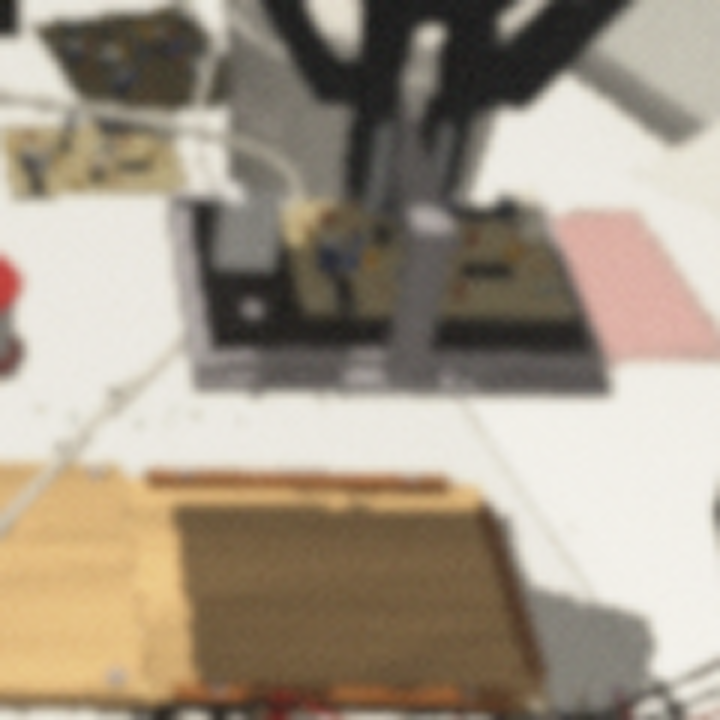

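```bash
python3 -c "
from rig import r
print(r.sign_off());s=r.sense();print(s['clock'],s['eef_pos'],s['contact_force'])"
```

```text
the job is handed in; nothing more can be done
None
the job is handed in; nothing more can be done
```

The pallet is home on the carrier, and the arm is holding the carrier level about 143 mm above where it stood. The job was handed in at about 20.5 s.

**What I did**
- I gripped the pallet by its tab, squared it up and slid it off the feed table. The gripper held it tipped about 0.02 rad nose-down while it crossed the 2 mm step.
- I lowered its tail onto the deck and pushed until it stopped moving, at about 21 N, then released it.
- I took the carrier by its bar at 110 N and lifted it straight up.

**Last checks**
- **Home:** from behind, the carrier mouth was 7.0 mm from the pallet's trailing edge, exactly what fully home should give. The pallet looked unchanged on the carrier after the lift.
- **Level:** tool tilt was under 0.001 rad. The load read about 5.8 N, right for carrier plus pallet, and was steady.
- **Bystanders:** the spool, cutter and loupe sit at the same places in the final image.

**Disagreements**
- The carrier's position along the dock varied by 1–2 mm between camera views. This is within the calibration error, and the grip centred on the bar anyway.
- The pallet drifted about 2.6 mm off the carrier's centre during the slide. I corrected that before seating it.
- The white cable across the dock passed through the pallet and gripper in the images with no force, so I treated it as not solid.

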